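# Change over the sharpening bench: worn stones out, slurry jars turned

## Task

The worn whetstones are due for flattening. First draw the red-knobbed hold-down pin out of the stone bed and hang it upright in the blue side notch, and lift every worn stone out of its pocket and lay it flat, right way up, in the green tray. Then freshen the closed slurry jars one at a time, coarse to fine (red lid, then yellow, then blue, whichever of them are there): turn the jar upside down, keep it lid-down for two seconds, and stand it back upright on the black mat; leave the cleaver, the tin and the oil bottle where they are.

Things in the scene. Friction and masses are not known exactly. Their poses are not given: they have to be found in the camera images.
- bed: Fixed aluminium stone bed, 262 (y) x 70 mm (x); origin: its middle at bench height, z up. Two open pockets 104 (y) x 38 mm, centres at y = +69 and -69 mm, floors 8 mm and rims 20 mm above the bench. Between them a dark bored boss 34 x 34 mm, top at 40 mm. A blue notch block, x = -100 to -35 mm, 50 mm wide in y, top at 40 mm, stands in front of the boss.
- bore (a point): Mouth of the 13 mm bore in the boss, on its top face, 40 mm above the bench; axes as the bed.
- notch (a point): Parking point in the blue side notch, level with its top, 40 mm above the bench; axes as the bed. A slot 14 mm wide (y), cut down to the bench, running along x from its closed end 16 mm on the +x side of this point to its open end 26 mm on the -x side. The pin hangs in it by its flange; lower it in from above or slide it in from the open end.
- pin: Loose steel pin, 74 mm tall, 90 g: shank 10 mm across and 32 mm long, flange 52 mm across (32 to 38 mm above the tip), red knob 20 mm across (38 to 74 mm above the tip). Origin at the shank's tip, z up along the pin. Starts in the bore, its flange resting on the boss and overlapping the ends of the stones, which cannot be lifted until it is out.
- stone_a: Worn whetstone, brown-grey, 34 (x) x 100 (y) x 30 mm (z), 220 g. Origin: centre of its underside. Starts in one pocket, standing 18 mm proud of the rim. May be absent.
- stone_b: Worn whetstone, blue-grey, same size as stone_a. Starts in the other pocket. May be absent.
- tray: Fixed green tray, 130 (x) x 150 (y) mm outside, walls 5 mm thick and 12 mm high. Origin: centre of its underside; z up.
- tray_in (a point): Centre of the tray's inner floor, 5 mm above the bench; axes as the tray.
- mat: Fixed black rubber mat, 120 (x) x 350 (y) mm, 4 mm thick. Origin: centre of its underside; z up.
- jar_red: Closed slurry jar with red lid: squat white body 52 mm across and 48 mm tall, lid 44 mm across from 48 to 68 mm, 160 g. Origin: centre of its underside, z up through the lid. Starts upright on the mat. May be absent.
- jar_yellow: The same jar with a yellow lid. May be absent.
- jar_blue: The same jar with a blue lid. May be absent.
- cleaver: Loose cleaver lying flat on a wooden strip beyond the tray, blade 180 x 85 mm, about 24 mm high. Leave it alone.
- tin: Open brush tin with a white band, 100 mm across, 105 mm tall, standing at the right beyond the bed. Leave it alone.
- oil: Amber oil bottle, 60 mm across, 170 mm tall, standing at the far side. Leave it alone.
Things that resemble listed ones, but are neither listed nor needed, are in the scene too. Leave any orange look-alike of the jar_red alone.

How it is judged:
By the outcome, as a careful person would: the job done as asked, in the order asked, and still so for the second after the job is handed in, with the robot touching nothing.
Of jar_red, jar_yellow, jar_blue only 2 to 3 are there at a start; the rules pass over those that are not, and their reading is None.
Of stone_a, stone_b only 1 to 2 are there at a start; the rules pass over those that are not, and their reading is None.
At some moment in a run one of jar_red, jar_yellow, jar_blue may be knocked a few centimetres aside while the robot is not near it.
It also fails if it takes over 210 s, if anything falls off the work surface, if the arm or the gripper's body presses on something with over 40 N, if the wrist force passes 120 N, or if a joint passes its speed limit or range.

## Robot

A 6-joint arm with a two-finger parallel gripper is mounted at the origin on the work surface. World frame = base frame: x ahead of the robot, y to its left, z up, the work surface at z = 0. Lengths are in m, angles in rad, forces in N, time in s.
With the tool pointing down it reaches from about 0.35 to 0.975 m from the base axis. Payload 7.1 kg.
Tool frame: the origin (TCP) lies midway between the tips of the shut fingers; the grasp point (between the pads) lies 19 mm behind it (r.grip_point_offset is the distance from the TCP to the grasp point, in m); z points along the fingers, y is the line along which they close (so a half turn about z gives the same grasp; the last joint's range is limited). The gripper opens to 88 mm and grips with 3 to 60 N. Pads are 20 mm wide; open, the fingers measure 115 mm over their backs; the gripper's body (75 mm by 178 mm) begins 61 mm behind the grasp point.
Start: joints at [-1.19, 0.423, 1.63, -0, 1.089, -0.019], TCP at [0.243, -0.576, 0.223] pointing down, gripper open.
Joint ranges: [-3, 3], [-0.9, 2.11], [0.09, 2.58], [-1.31, 4.45], [0.11, 2.69], [-2.54, 2.54]. Speed limits (rad/s): [2.39, 2.39, 3.01, 3.14, 3.14, 3.14].

## Interface

Orientations are given as a unit quaternion [w, x, y, z].
In Python, from plant import sensors, cams, workorder, r gives the robot as it stands. The module is installed in compiled form; this text tells all that it offers.
- The arm moves only by the tool play_rows, never from a script. Its argument "increments" is a list of rows, each a list of 3 entries, a list of its own where there are three numbers: the opening, from 0 (shut) to 1 (fully open), then the shift along the world's x, y, z in mm, then the turn, a rotation vector about the world's x, y, z in degrees. In form: [[grip, [tx, ty, tz], [ax, ay, az]], ...]. A call has 1 to 12 rows; each row shifts and turns the commanded pose from where the row before left it; what a row does not reach is not made up. A row lasts 1/10 s, in which the tool goes at most 50 mm and 8.59 degrees, less where a joint would pass 70% of its speed; a pose out of reach is approached as far as the arm can. A call is refused whole if a number of a shift passes 50 or a number of a turn 8.59, either way. A call with a gripper value outside its range is refused whole. The fingers move at their own pace and stop on an object; "squeeze" is the grip in N (left out, the last holds). Time passes only in rows, so rows that do not move let the fingers close. It gives the time, the measured TCP pose, the force, the opening and the grip force at its end, in the units of the state.
- sensors.read_state(): the state, without advancing time (a new reading comes with each control period).
- cams.read_camera(name): name is "scene" or "side" or "wrist"; returns the picture (384x512x3 uint8, red, green, blue); there is no depth.
- cams.camera_model(name): a dict with "mtx" (3x3 intrinsics, pixels), "distortion" ([k1, k2, p1, p2, k3] as OpenCV has them; the pictures are not rectified), "view" (4x4, takes a point from world to camera coordinates). Camera axes: x right, y down, z forward; pixel columns grow to the right and rows downward; lengths in m; the calibration is good to about 2 mm. A picture is of the moment at which its call begins: read the wrist's pose just before it. camera_model takes no time and is no camera call; for the wrist camera it gives the pose at the moment of the call.
- workorder.hand_in(): hands the job in; it is judged then, once.
The state is a dict: "time_s": time; "joint_pos": joint angles; "joint_velocities": joint speeds; "joint_efforts": joint torques, N m; "position": TCP position; "tool_rot": TCP orientation; "wrist_force": force on the tool from outside, world axes, zero at the start; "moment": the same for the moment, N m; "gripper_width": finger opening in m; "finger_force": force on a finger pad.
Only numpy, scipy, OpenCV 4.12 (cv2) and the standard library are available. Lean on these libraries where they do the work, as an engineer would, in place of code of your own. Each camera call takes 0.05 s, during which the arm holds its last target. There are 200 camera calls.

## Working session

There is one attempt and no reset: what is moved stays moved. The work goes in short steps, Python scripts to look and compute and a tool call to move; the robot and the scene stay as the last step left them, time stands still between calls to the robot, and variables do not carry over. Pictures are saved under pics/ and viewed, at most 14 in all, crops included, and the job is handed in when it is done.

Besides the shell and the picture viewer there is one more tool, called after "Call:" by a JSON object that holds its "op" and its "data". play_rows: Moves the arm, as the interface text tells. Its arguments: {"type":"object","properties":{"increments":{"type":"array","items":{"type":"array"}},"squeeze":{"type":"number"}},"required":["increments"]}

```bash
mkdir -p pics
cat > h.py <<'E'
import numpy as np, cv2
from plant import sensors, cams, workorder, r
def snap(n,f):
    m=cams.camera_model(n); im=cams.read_camera(n); cv2.imwrite(f'pics/{f}.png',im[:,:,::-1]); return im,m
def ray(m,uv,z):
    K=np.array(m['mtx'],float);d=np.array(m['distortion'],float);V=np.array(m['view'],float)
    p=cv2.undistortPoints(np.array(uv,float).reshape(-1,1,2),K,d).reshape(-1,2)
    D=np.c_[p,np.ones(len(p))]@V[:3,:3]; C=-V[:3,:3].T@V[:3,3]
    return C+D*((np.asarray(z,float)-C[2])/D[:,2])[:,None]
def proj(m,P):
    V=np.array(m['view'],float); rv=cv2.Rodrigues(V[:3,:3])[0]
    return cv2.projectPoints(np.array(P,float).reshape(-1,1,3),rv,V[:3,3].copy(),np.array(m['mtx'],float),np.array(m['distortion'],float))[0].reshape(-1,2)
E
python3 - <<'E'
from h import *
a,m=snap('scene','s0');b,m2=snap('side','d0');c,m3=snap('wrist','w0')
for k in (m,m2,m3): print(np.round(-np.array(k['view'])[:3,:3].T@np.array(k['view'])[:3,3],3))
s=sensors.read_state();print(s['time_s'],s['position'],s['tool_rot'],s['gripper_width'])
E
```

```text
[ 1.386 -0.419  0.732]
[0.441 1.207 0.973]
[ 0.307 -0.549  0.384]
0.15 [ 0.24313734 -0.57531971  0.22210499] [-5.53676227e-04  9.80083411e-01  1.98585472e-01 -1.03069550e-04] 0.08795503558324233
```

View pics/s0.png

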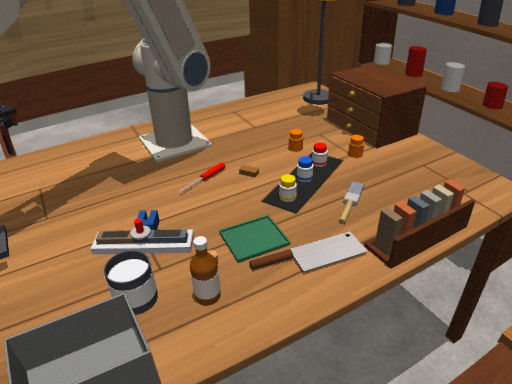

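View pics/d0.png

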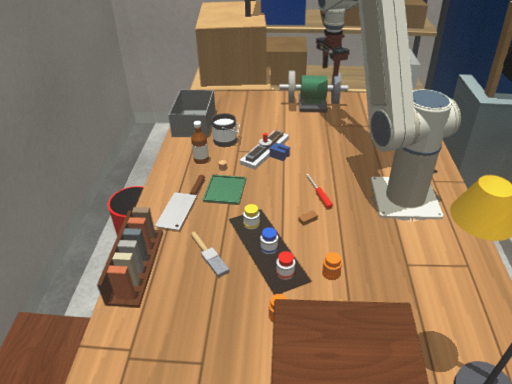

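The scene picture shows the bed at about (143,240) with the pin in it. The tray is at (254,238) and the jars are at yellow (288,187), blue (305,168) and red (319,153). In the side view these are the bed (265,148), tray (225,188) and jars yellow (251,216), blue (269,240), red (286,264).

Run:
```python
from h import *
a=cv2.imread('pics/s0.png');b=cv2.imread('pics/d0.png')
A=cv2.resize(a[200:280,80:210],None,fx=6,fy=6)[:290*2]; 
B=cv2.resize(b[120:180,225:305],None,fx=6,fy=6)
A=cv2.resize(a[205:260,85:200],None,fx=6,fy=4.2,interpolation=cv2.INTER_CUBIC)
B=cv2.resize(b[120:175,230:300],None,fx=6,fy=6,interpolation=cv2.INTER_CUBIC)
C=np.zeros((A.shape[0]+B.shape[0],690,3),np.uint8);C[:A.shape[0],:A.shape[1]]=A;C[A.shape[0]:,:B.shape[1]]=B
cv2.imwrite('pics/c0.png',C);print(C.shape)
ms={n:cams.camera_model(n) for n in('scene','side')}
for n,im in(('scene',a),('side',b)):
    hsv=cv2.cvtColor(im,cv2.COLOR_BGR2HSV);m=ms[n]
    for nm,lo,hi,z in(('red',(0,200,110),(5,255,255),.068),('yel',(24,180,120),(33,255,255),.068),('blue',(105,150,80),(125,255,255),.068),('green',(65,100,40),(90,255,255),.012)):
        k=cv2.inRange(hsv,lo,hi)
        if nm=='red':k|=cv2.inRange(hsv,(175,200,110),(180,255,255))
        N,L,S,Ce=cv2.connectedComponentsWithStats(k)
        for i in range(1,N):
            if S[i,4]>40:
                print(n,nm,S[i],Ce[i].round(1),ray(m,[Ce[i]],[z-.005])[0].round(3))
                if nm=='green' and S[i,4]>300:
                    c=cv2.findContours((L==i).astype(np.uint8),0,2)[0][0]
                    h=cv2.convexHull(c);q=cv2.approxPolyN(h,4)[0] ;print(ray(m,q,.012).round(3).tolist())
    k=cv2.inRange(hsv,(0,0,0),(180,255,50))
    N,L,S,Ce=cv2.connectedComponentsWithStats(k)
    for i in range(1,N):
        if S[i,4]>600 :
            c=cv2.findContours((L==i).astype(np.uint8),0,2)[0][0];q=cv2.approxPolyN(cv2.convexHull(c),4)[0];print(n,'dark',S[i],q.tolist(),ray(m,q,.004).round(3).tolist())
```

```text
(561, 690, 3)
scene red [411  47  15   4  46] [418.   48.4] [-0.241  1.604  0.063]
scene red [488  82  20   6  81] [497.5  84.6] [0.373 1.476 0.063]
scene red [314 143  13  10  84] [320.3 146.5] [0.422 0.368 0.063]
scene red [201 162  24  17 155] [213.  169.9] [ 0.364 -0.002  0.063]
scene red [134 219   8  14  58] [138.1 223.9] [ 0.502 -0.281  0.063]
scene yel [281 174  15  13 122] [288.1 179.1] [0.531 0.165 0.063]
scene blue [299 157  13  11 123] [305.3 161.7] [0.476 0.267 0.063]
scene blue [138 211  19  14 158] [147.5 217.3] [ 0.487 -0.251  0.063]
scene green [ 220  216   70   46 1887] [253.9 238.1] [ 0.651 -0.022  0.007]
[[0.723, 0.047, 0.012], [0.713, -0.103, 0.012], [0.581, -0.09, 0.012], [0.591, 0.058, 0.012]]
scene dark [ 359    5   38   59 1428] [[397, 12], [393, 45], [357, 71], [364, 4]] [[-1.299, 2.554, 0.004], [-0.521, 1.695, 0.004], [-0.239, 1.128, 0.004], [-1.729, 2.556, 0.004]]
scene dark [ 329   88   97   59 1911] [[417, 133], [377, 148], [319, 96], [426, 88]] [[0.448, 0.828, 0.004], [0.455, 0.606, 0.004], [-0.059, 0.733, 0.004], [0.13, 1.254, 0.004]]
scene dark [ 263 
[... 160 characters left out ...]
]]
scene dark [ 365  203  109   65 1784] [[465, 227], [390, 268], [363, 245], [474, 202]] [[0.922, 0.499, 0.004], [0.922, 0.206, 0.004], [0.822, 0.206, 0.004], [0.862, 0.623, 0.004]]
scene dark [ 446  218   66  125 2483] [[511, 256], [416, 407], [486, 233], [511, 217]] [[1.067, 0.504, 0.004], [1.209, -0.006, 0.004], [0.972, 0.528, 0.004], [0.97, 0.656, 0.004]]
side red [317 188  11  18  42] [321.9 195.7] [0.303 0.08  0.063]
side yel [479 176  33  21 509] [496.  185.9] [-0.317 -0.     0.063]
side blue [262   0  43  24 960] [283.9  11. ] [ 0.446 -2.053  0.063]
side blue [262 228  14  10 111] [268.6 232.4] [0.473 0.262 0.063]
side green [302  76  24   9 143] [313.1  79.3] [ 0.282 -0.973  0.007]
```

View pics/c0.png

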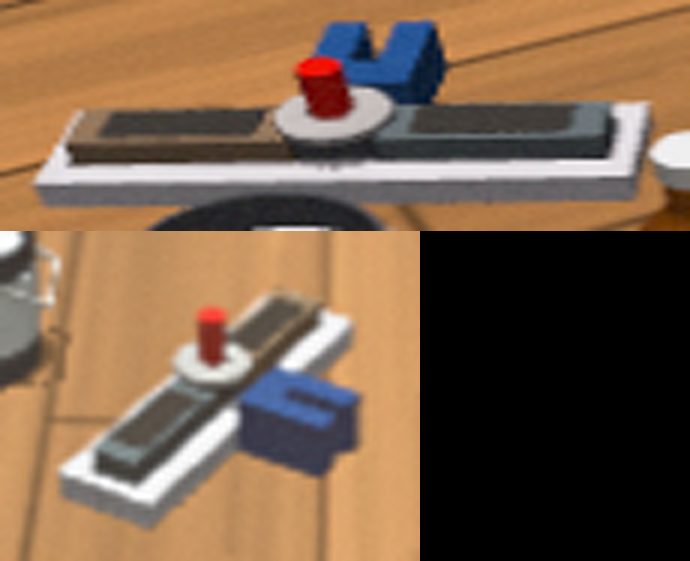

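The crops show both stones present (brown at −y, blue-grey at +y), with the red-knobbed pin between them and the notch open toward −x. Next I take the wrist camera over the bed.

Call:
{"op": "play_rows", "data": {"increments": [[1,[30,40,10],[0,0,0]],[1,[30,40,10],[0,0,0]],[1,[30,40,10],[0,0,0]],[1,[30,40,10],[0,0,0]],[1,[30,40,10],[0,0,0]],[1,[30,40,10],[0,0,0]],[1,[10,15,0],[0,0,0]],[1,[0,0,0],[0,0,0]],[1,[0,0,0],[0,0,0]]]}}

```text
time_s: 1.05
position: [0.4297, -0.3252, 0.2813]
tool_rot: [-0.0, 0.98, 0.199, -0.0]
wrist_force: [-0.3, -0.2, -0.4]
gripper_width: 0.0879
finger_force: 0.0
```

Run:
```python
from h import *
s=sensors.read_state();print(s['time_s'],s['position'],s['tool_rot'])
c,m=snap('wrist','w1');
```

```text
1.05 [ 0.42965136 -0.32523768  0.28132143] [-2.83074032e-05  9.79966381e-01  1.99162792e-01 -2.71590962e-04]
```

View pics/w1.png

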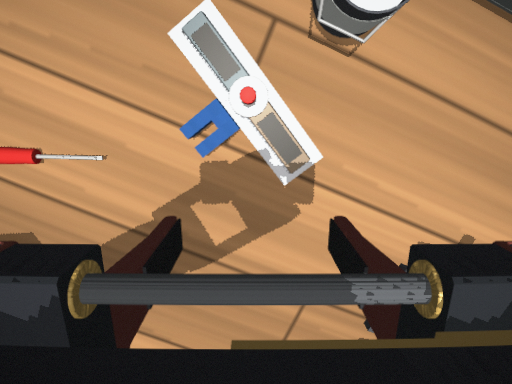

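The wrist view shows the whole bed from (168,33) to (323,157), the knob at (248,95), and the notch opening around (190,145). I'll fit these.

```bash
cat >> h.py <<'E'
def blobs(im,lo,hi,amin=60):
    hsv=cv2.cvtColor(im,cv2.COLOR_RGB2HSV); k=cv2.inRange(hsv,lo,hi)
    N,L,S,C=cv2.connectedComponentsWithStats(k)
    return [(S[i,4],C[i].round(1),L==i) for i in range(1,N) if S[i,4]>amin]
def ang(v): return np.degrees(np.arctan2(v[1],v[0])).round(2)
E
python3 - <<'E'
from h import *
im=cv2.imread('pics/w1.png')[:,:,::-1].copy();m=cams.camera_model('wrist')
for a,c,k in blobs(im,(0,200,120),(6,255,255))+blobs(im,(174,200,120),(180,255,255)): print('red',a,c,ray(m,[c],[.082])[0].round(4))
for a,c,k in blobs(im,(0,0,150),(180,50,255),200): print('white',a,c)
for a,c,k in blobs(im,(105,130,60),(125,255,255)):
    print('blue',a,c); q=cv2.minAreaRect(np.argwhere(k)[:,::-1].astype(np.float32)); print(ray(m,cv2.boxPoints(q),.04).round(4).tolist())
# white long edges
hsv=cv2.cvtColor(im,cv2.COLOR_RGB2HSV); k=cv2.inRange(hsv,(0,0,120),(180,70,255));k[200:]=0;k[:,340:]=0
k=cv2.morphologyEx(k,cv2.MORPH_OPEN,np.ones((3,3)))
N,L,S,C=cv2.connectedComponentsWithStats(k);i=1+np.argmax(S[1:,4]);c=cv2.findContours((L==i).astype(np.uint8),0,2)[0][0]
h=cv2.convexHull(c);q=cv2.approxPolyN(h,4)[0].reshape(-1,2);P=ray(m,q,.02);print(q.tolist(),P.round(4).tolist(),P.mean(0))
for j in range(4): d=P[(j+1)%4]-P[j]; print(np.linalg.norm(d).round(4),ang(d))
g=ray(m,h.reshape(-1,2),.02)[:,:2];print(cv2.minAreaRect((g*1000).astype(np.float32)))
E
```

```text
red 162 [ 15.1 150.3] [ 0.3356 -0.037   0.082 ]
red 111 [ 15.9 161.2] [ 0.3222 -0.0407  0.082 ]
white 6797 [241.3  87.1]
white 283 [346.8  26.3]
white 426 [376.    4.1]
white 233 [ 69.2 156.8]
blue 1434 [210.7 126.2]
[[0.4357, -0.2113, 0.04], [0.4912, -0.2439, 0.04], [0.4681, -0.2867, 0.04], [0.4107, -0.2545, 0.04]]
[[323, 157], [284, 186], [166, 33], [208, -4]] [[0.4749, -0.4137, 0.02], [0.4132, -0.3793, 0.02], [0.5428, -0.1497, 0.02], [0.6053, -0.1855, 0.02]] [ 0.50906651 -0.28203182  0.02      ]
0.0706 150.88
0.2637 60.55
0.072 -29.76
0.2629 -119.75
((509.25189208984375, -281.95721435546875), (262.97601318359375, 71.43572235107422), 60.28984451293945)
```

Run:
```python
from h import *
m=cams.camera_model('scene');d=cams.camera_model('side');w=cams.camera_model('wrist')
print('tin',ray(m,[[131,269]],[.105]),ray(d,[[224,123]],[.105]))
print('oil',ray(m,[[200.5,242]],[.17]),ray(d,[[198,124]],[.17]),ray(m,[[206,293]],[.0]))
print('knob',ray(w,[[248,95]],[.082]),ray(m,[[138.1,220]],[.082]))
print('jarsrough red',ray(m,[[319.5,148]],[.068]),ray(d,[[286,258]],[.068]),'yel',ray(d,[[251,211]],[.068]))
print('handle',ray(m,[[252,265],[290,252]],[.02,.02]))
```

```text
tin [[ 0.69974249 -0.34980611  0.105     ]] [[ 0.67412987 -0.31658971  0.105     ]]
oil [[ 0.76907765 -0.21008916  0.17      ]] [[ 0.752966   -0.19270134  0.17      ]] [[ 0.75297444 -0.20886239  0.        ]]
knob [[ 0.50914435 -0.28298336  0.082     ]] [[ 0.51097625 -0.28040563  0.082     ]]
jarsrough red [[0.43559096 0.35334745 0.068     ]] [[0.42029782 0.36868583 0.068     ]] yel [[0.53239091 0.17243073 0.068     ]]
handle [[ 0.7468896  -0.08210867  0.02      ]
 [ 0.75711714  0.02100731  0.02      ]]
```

Call:
{"op": "play_rows", "data": {"increments": [[1,[20,11,-20],[0,0,7.48]],[1,[20,11,-20],[0,0,7.48]],[1,[20,10,-20],[0,0,7.48]],[1,[19.5,10.3,-20],[0,0,7.48]],[1,[0,0,-20],[0,0,7.48]],[1,[0,0,-20],[0,0,0]],[1,[0,0,0],[0,0,0]],[1,[0,0,0],[0,0,0]]]}}

```text
time_s: 1.9
position: [0.5086, -0.284, 0.1613]
tool_rot: [-0.0, 0.865, 0.501, -0.0]
wrist_force: [-0.3, 0.0, -0.5]
gripper_width: 0.088
finger_force: 0.0
```

```bash
cat >> h.py <<'E'
def st():
    s=sensors.read_state();q=s['tool_rot'];p=np.array(s['position'])
    from scipy.spatial.transform import Rotation as R
    M=R.from_quat([q[1],q[2],q[3],q[0]]).as_matrix()
    print('t',round(s['time_s'],2),'p',(p*1000).round(1),'xang',ang(M[:,0]),'yang',ang(M[:,1]),'z',M[:,2].round(3),'w',round(s['gripper_width']*1000,1),'F',np.round(s['wrist_force'],1),'fg',round(s['finger_force'],1),'j',np.round(s['joint_pos'],2))
    return s,p,M
E
python3 - <<'E'
from h import *
st();im,m=snap('wrist','w2')
print(proj(m,[[.5091,-.2830,.082],[.4447,-.2453,.04]]))
for lo,hi in(((0,170,90),(6,255,255)),((174,170,90),(180,255,255))):
  for a,c,k in blobs(im,lo,hi,30): print('red',a,c,ray(m,[c],[.082])[0].round(4))
E
```

```text
t 1.9 p [ 508.6 -284.   161.3] xang 60.19 yang -29.81 z [-0.001  0.    -1.   ] w 88.0 F [-0.3  0.  -0.5] fg 0.0 j [-0.53  0.44  1.77 -0.    0.93 -0.01]
[[254.94697597 195.46638454]
 [180.09521576 183.338594  ]]
red 365 [254.8 192.8] [ 0.5102 -0.2809  0.082 ]
```

View pics/w2.png

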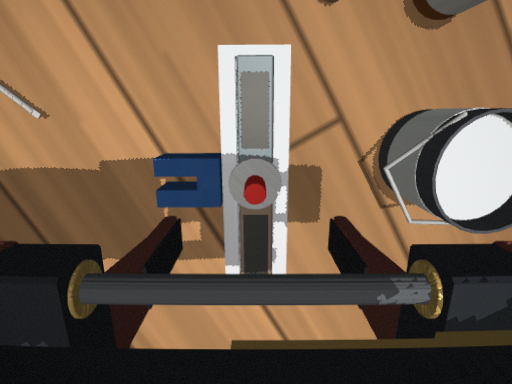

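The wrist view shows the fingers aligned with the bed. The knob is at (255,190) and the slot runs from (155,182) to (197,182), which matches the predictions, so I descend to grasp the pin.

Call:
{"op": "play_rows", "data": {"increments": [[1,[0.9,1.5,-30],[0,0,0]],[1,[0,0,-30],[0,0,0]],[1,[0,0,-25],[0,0,0]],[1,[0,0,-16],[0,0,0]],[1,[0,0,-10],[0,0,0]],[1,[0,0,0],[0,0,0]],[0.5,[0,0,0],[0,0,0]],[0.3,[0,0,0],[0,0,0]],[0.1,[0,0,0],[0,0,0]],[0,[0,0,0],[0,0,0]],[0,[0,0,0],[0,0,0]],[0,[0,0,0],[0,0,0]]], "squeeze": 25}}

```text
time_s: 3.15
position: [0.5103, -0.2816, 0.0507]
tool_rot: [0.0, 0.865, 0.502, 0.0]
wrist_force: [-0.5, 0.2, -0.9]
gripper_width: 0.043
finger_force: 0.0
```

Call:
{"op": "play_rows", "data": {"increments": [[0,[0,0,0],[0,0,0]],[0,[0,0,5],[0,0,0]],[0,[0,0,10],[0,0,0]],[0,[0,0,15],[0,0,0]],[0,[0,0,15],[0,0,0]],[0,[0,0,0],[0,0,0]],[0,[0,0,0],[0,0,0]]]}}

```text
time_s: 3.85
position: [0.5106, -0.2817, 0.0965]
tool_rot: [0.001, 0.865, 0.502, 0.0]
wrist_force: [0.6, -0.0, -0.1]
gripper_width: 0.0193
finger_force: 25.0
```

Run:
```python
from h import *
st();im,m=snap('wrist','w3');im,m=snap('scene','s3')
```

```text
t 3.85 p [ 510.6 -281.7   96.5] xang 60.31 yang -29.69 z [ 0.001 -0.001 -1.   ] w 19.3 F [ 0.6 -0.  -0.1] fg 25.0 j [-0.52  0.53  1.8  -0.    0.81 -0.01]
```

View pics/w3.png

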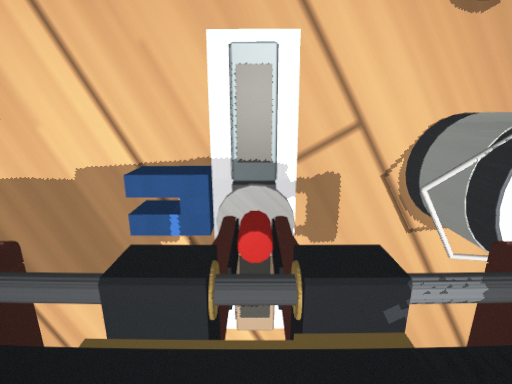

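The pin is gripped and out, seen hanging centred at (255,215) in the wrist view; the fingers caught it high on the knob. Now I measure the slot from this same pose.

Run:
```python
from h import *
im=cv2.imread('pics/w3.png')[:,:,::-1].copy();m=cams.camera_model('wrist')
B=[b for b in blobs(im,(105,130,30),(125,255,255),300)]
k=np.any([b[2] for b in B],0)
for x in range(130,212,6): print(x,[int(i) for i in np.flatnonzero(np.diff(k[:,x].astype(int)))],end=' ')
hull=cv2.convexHull(np.argwhere(k)[:,::-1].astype(np.int32)).reshape(-1,2);q=cv2.approxPolyN(hull,4)[0].reshape(-1,2)
print(q.tolist());P=ray(m,q,.04);print(P.round(4).tolist())
c=np.array([.5106,-.2817]);ex=np.array([.869,-.495]);ey=np.array([.495,.869])
print('local',[((p[:2]-c)@ex*1000,(p[:2]-c)@ey*1000) for p in P])
f=(217,212),(295,212)
for z in(.07,.075,.08,.085,.09): 
  p=ray(m,f,z); print(z,np.linalg.norm(p[0]-p[1]),p.mean(0))
```

```text
130 [172, 196, 213, 227] 136 [168, 196, 208, 234] 142 [166, 196, 203, 234] 148 [166, 196, 200, 234] 154 [166, 196, 200, 234] 160 [166, 196, 200, 234] 166 [166, 196, 200, 234] 172 [166, 196, 200, 234] 178 [166, 196, 200, 234] 184 [165, 234] 190 [165, 234] 196 [165, 234] 202 [165, 234] 208 [165, 234] [[131, 234], [123, 167], [210, 165], [213, 234]]
[[0.4112, -0.2531, 0.04], [0.4381, -0.2056, 0.04], [0.4962, -0.2371, 0.04], [0.4688, -0.2857, 0.04]]
local [(np.float64(-100.50045293629287), np.float64(-24.343398273043995)), (np.float64(-100.65750868393263), np.float64(30.22776809910056)), (np.float64(-34.554101606475626), np.float64(31.615216905066557)), (np.float64(-34.36814892530773), np.float64(-24.175368663100688))]
0.07 0.05265536767686626 [ 0.51283891 -0.27758806  0.07      ]
0.075 0.051249848875037994 [ 0.51367333 -0.27608692  0.075     ]
0.08 0.049844330073209625 [ 0.51450776 -0.27458578  0.08      ]
0.085 0.048438811271381256 [ 0.51534219 -0.27308464  0.085     ]
0.09 0.04703329246955292 [ 0.51617661 -0.2715835   0.09      ]
```

Run:
```python
import cv2,numpy as np
a=cv2.imread('pics/w3.png');b=cv2.imread('pics/s3.png')
A=cv2.resize(a[150:280,110:310],None,fx=3,fy=2.2);B=cv2.resize(b[195:255,85:200],None,fx=5,fy=4.8,interpolation=2)
C=np.zeros((A.shape[0]+B.shape[0],600,3),np.uint8);C[:A.shape[0],:600]=A;C[A.shape[0]:,:B.shape[1]]=B
cv2.imwrite('pics/c3.png',C);print(C.shape)
```

```text
(574, 600, 3)
```

View pics/c3.png

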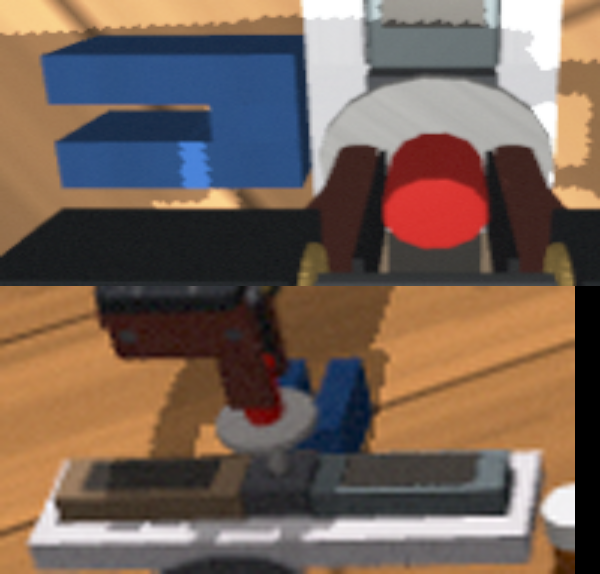

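Run:
```python
from h import *
m=cams.camera_model('wrist')
c=np.array([.5106,-.2817]);ex=np.array([.869,-.495]);ey=np.array([.495,.869])
L=lambda u,z:[round(float((ray(m,[u],[z])[0][:2]-c)@e*1000),1) for e in(ex,ey)]
print('knob',L((255.7,246.8),.1085),'flange',L((256,212.5),.0725),'slot top edges',L((160,197.7),.04),L((160,213.6),.04),'closed',L((180.5,205),.04), 'bosstop edge',L((256,182),.04))
```

```text
knob [-0.4, -2.4] flange [-0.1, 5.2] slot top edges [-74.4, 6.1] [-75.5, -7.0] closed [-58.8, 0.1] bosstop edge [0.0, 18.5]
```

Call:
{"op": "play_rows", "data": {"increments": [[0,[0,0,12],[0,0,0]],[0,[0,0,12],[0,0,0]],[0,[0,0,0],[0,0,0]]]}}

```text
time_s: 4.25
position: [0.5114, -0.2822, 0.1215]
tool_rot: [0.001, 0.865, 0.502, 0.001]
wrist_force: [0.4, 0.2, -0.7]
gripper_width: 0.0194
finger_force: 25.0
```

Call:
{"op": "play_rows", "data": {"increments": [[0,[-16.2,9.4,0],[0,0,0]],[0,[-16.2,9.4,0],[0,0,0]],[0,[-16.2,9.4,0],[0,0,0]],[0,[-16.2,9.4,0],[0,0,0]],[0,[0,0,0],[0,0,0]],[0,[0,0,0],[0,0,0]],[0,[0,0,0],[0,0,0]]]}}

```text
time_s: 4.95
position: [0.4467, -0.2447, 0.1199]
tool_rot: [0.001, 0.865, 0.502, 0.0]
wrist_force: [0.7, 0.2, -0.5]
gripper_width: 0.0193
finger_force: 25.0
```

Run:
```python
from h import *
st();im,m=snap('wrist','w4')
b,_=snap('side','d4');a,_=snap('scene','s4')
A=cv2.resize(im[150:320,130:380],None,fx=2.4,fy=1.8);B=cv2.resize(a[195:255,85:200],None,fx=2.6,fy=4.5,interpolation=2);D=cv2.resize(b[110:180,225:305],None,fx=3.6,fy=3.9,interpolation=2)
C=np.zeros((A.shape[0]+273,600,3),np.uint8);C[:A.shape[0],:600]=A;C[A.shape[0]:A.shape[0]+270,:B.shape[1]]=B;C[A.shape[0]:,300:300+D.shape[1]]=D
cv2.imwrite('pics/c4.png',C[:,:,::-1])
```

```text
t 4.95 p [ 446.7 -244.7  119.9] xang 60.31 yang -29.69 z [ 0.001 -0.001 -1.   ] w 19.3 F [ 0.7  0.2 -0.5] fg 25.0 j [-0.52  0.41  1.96  0.    0.78 -0.01]
```

View pics/c4.png

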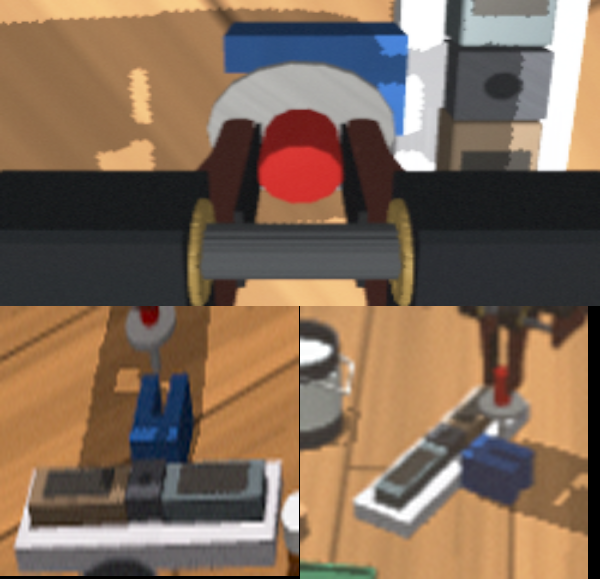

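The pin is clear of the boss, the bore is visible at crop (503,87), and the pin hangs over the block. I check the bore position and then lower.

Run:
```python
from h import *
m=cams.camera_model('wrist');p=np.array([.4467,-.2447]);ex=np.array([.869,-.495]);ey=np.array([.495,.869])
L=lambda u,z:[round(float((ray(m,[u],[z])[0][:2]-p)@e*1000),1) for e in(ex,ey)]
print('bore',L((339.6,198.3),.04),ray(m,[(339.6,198.3)],[.04]),'block edge',L((260,150+36/1.8),.04),L((130+407/2.4,170),.04))
```

```text
bore [72.3, -1.5] [[ 0.50879101 -0.28181909  0.04      ]] block edge [3.6, 23.2] [36.8, 23.2]
```

Call:
{"op": "play_rows", "data": {"increments": [[0,[0,0,-15],[0,0,0]],[0,[0,0,-10],[0,0,0]],[0,[0,0,-5],[0,0,0]],[0,[0,0,0],[0,0,0]]]}}

```text
time_s: 5.5
position: [0.4449, -0.2437, 0.0887]
tool_rot: [-0.001, 0.865, 0.502, -0.0]
wrist_force: [-0.8, -0.1, -0.8]
gripper_width: 0.0191
finger_force: 25.0
```

Call:
{"op": "play_rows", "data": {"increments": [[0,[0,0,-8],[0,0,0]],[0,[0,0,-4],[0,0,0]],[0,[0,0,-3],[0,0,0]],[0,[0,0,0],[0,0,0]],[0,[0,0,0],[0,0,0]]]}}

```text
time_s: 6.0
position: [0.4454, -0.244, 0.0745]
tool_rot: [0.0, 0.865, 0.502, 0.0]
wrist_force: [-0.1, 0.6, -1.0]
gripper_width: 0.0193
finger_force: 25.0
```

Run:
```python
from h import *
st();im,m=snap('wrist','w5')
b,_=snap('side','d5');a,_=snap('scene','s5')
A=cv2.resize(im[150:320,130:380],None,fx=2.4,fy=1.8);B=cv2.resize(a[195:255,85:200],None,fx=2.6,fy=4.5,interpolation=2);D=cv2.resize(b[110:180,225:305],None,fx=3.6,fy=3.9,interpolation=2)
C=np.zeros((A.shape[0]+273,600,3),np.uint8);C[:A.shape[0],:600]=A;C[A.shape[0]:A.shape[0]+270,:B.shape[1]]=B;C[A.shape[0]:,300:300+D.shape[1]]=D
cv2.imwrite('pics/c5.png',C[:,:,::-1])
```

```text
t 6.0 p [ 445.4 -244.    74.5] xang 60.31 yang -29.69 z [ 0. -0. -1.] w 19.3 F [-0.1  0.6 -1. ] fg 25.0 j [-0.52  0.49  1.98 -0.    0.68 -0.01]
```

View pics/c5.png

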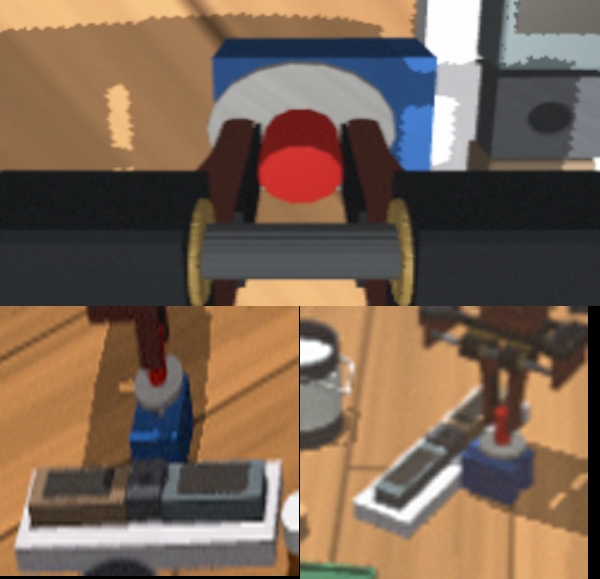

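The pin is in the slot with its flange just above the block. I lower it to contact.

Call:
{"op": "play_rows", "data": {"increments": [[0,[0,0,-2.5],[0,0,0]],[0,[0,0,-2],[0,0,0]],[0,[0,0,0],[0,0,0]]]}}

```text
time_s: 6.45
position: [0.4452, -0.2438, 0.0697]
tool_rot: [-0.0, 0.865, 0.502, -0.0]
wrist_force: [0.4, 0.1, -1.4]
gripper_width: 0.0194
finger_force: 25.0
```

Call:
{"op": "play_rows", "data": {"increments": [[0,[0,0,-2],[0,0,0]],[0,[0,0,-2],[0,0,0]],[0,[0,0,0],[0,0,0]]], "squeeze": 6}}

```text
time_s: 6.75
position: [0.4452, -0.2439, 0.0657]
tool_rot: [-0.0, 0.865, 0.502, -0.0]
wrist_force: [-0.3, 0.3, -0.9]
gripper_width: 0.02
finger_force: 6.0
```

Call:
{"op": "play_rows", "data": {"increments": [[0,[0,0,-2],[0,0,0]],[0,[0,0,-2],[0,0,0]],[0,[0,0,0],[0,0,0]]]}}

```text
time_s: 7.05
position: [0.4456, -0.2441, 0.0623]
tool_rot: [0.0, 0.865, 0.502, 0.0]
wrist_force: [-1.0, 1.2, 4.1]
gripper_width: 0.0198
finger_force: 6.0
```

Run:
```python
from h import *
st();im,m=snap('wrist','w6')
b,_=snap('side','d6');a,_=snap('scene','s6')
A=cv2.resize(im[150:320,130:380],None,fx=2.4,fy=1.8);B=cv2.resize(a[195:255,85:200],None,fx=2.6,fy=4.5,interpolation=2);D=cv2.resize(b[110:180,225:305],None,fx=3.6,fy=3.9,interpolation=2)
C=np.zeros((A.shape[0]+273,600,3),np.uint8);C[:A.shape[0],:600]=A;C[A.shape[0]:A.shape[0]+270,:B.shape[1]]=B;C[A.shape[0]:,300:300+D.shape[1]]=D
cv2.imwrite('pics/c6.png',C[:,:,::-1])
for i,n in enumerate(('w5','w6')):
  im=cv2.imread(f'pics/{n}.png')[:,:,::-1].copy()
  for a,c,k in blobs(im,(0,170,90),(6,255,255),30): print(n,a,c,np.argwhere(k).min(0),np.argwhere(k).max(0))
```

```text
t 7.05 p [ 445.6 -244.1   62.3] xang 60.31 yang -29.69 z [ 0. -0. -1.] w 19.8 F [-1.   1.2  4.1] fg 6.0 j [-0.52  0.51  1.98  0.    0.65 -0.01]
w5 1474 [254.8 237.4] [211 237] [262 272]
w6 1203 [253.9 243. ] [212 237] [264 272]
```

Contact force of 4 N: the flange is seated. I release, rise and go over stone_b.

Call:
{"op": "play_rows", "data": {"increments": [[0.4,[0,0,0],[0,0,0]],[0.4,[0,0,0],[0,0,0]],[0.4,[0,0,15],[0,0,0]],[0.4,[0,0,25],[0,0,0]],[1,[0,0,30],[0,0,0]],[1,[0,0,20],[0,0,0]],[1,[25,6,0],[0,0,0]],[1,[25,6,0],[0,0,0]],[1,[25,5,0],[0,0,0]],[1,[22.6,5,0],[0,0,0]],[1,[0,0,0],[0,0,0]],[1,[0,0,0],[0,0,0]]]}}

```text
time_s: 8.4
position: [0.5424, -0.2216, 0.1514]
tool_rot: [-0.001, 0.864, 0.503, -0.0]
wrist_force: [-0.0, -0.0, -0.2]
gripper_width: 0.0878
finger_force: 0.0
```

Run:
```python
from h import *
s,p,M=st();im,m=snap('wrist','w7');a,_=snap('scene','s7');b,_=snap('side','d7')
C=np.zeros((570,640,3),np.uint8);C[:300]=cv2.resize(im[:300],(640,300));C[300:,:310]=cv2.resize(a[195:255,85:200],(310,270),interpolation=2);C[300:,320:]=cv2.resize(b[110:180,225:305],(320,270),interpolation=2)
cv2.imwrite('pics/c7.png',C[:,:,::-1])
for y in(0,.069,-.069): print(y,proj(m,[[.509+.495*y+.869*x,-.282+.869*y-.495*x,.04] for x in(-.035,0,.035)]).round(0).tolist())
```

```text
t 8.4 p [ 542.4 -221.6  151.4] xang 60.35 yang -29.65 z [-0.001  0.    -1.   ] w 87.8 F [-0.  -0.  -0.2] fg 0.0 j [-0.41  0.46  1.77 -0.    0.92  0.11]
0 [[222.0, 253.0], [256.0, 253.0], [290.0, 253.0]]
0.069 [[220.0, 187.0], [256.0, 188.0], [292.0, 188.0]]
-0.069 [[224.0, 310.0], [256.0, 310.0], [288.0, 310.0]]
```

View pics/c7.png

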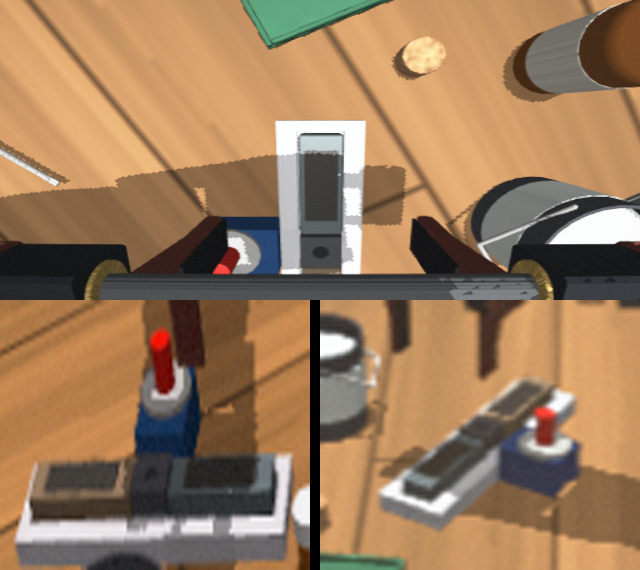

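The pin stands upright by its flange in the notch (scene crop (162,370)), and stone_b is centred under the gripper. I pick it up.

Call:
{"op": "play_rows", "data": {"increments": [[1,[0.8,-0.4,-35],[0,0,0]],[0.9,[0,0,-35],[0,0,0]],[0.8,[0,0,-28],[0,0,0]],[0.7,[0,0,-18],[0,0,0]],[0.6,[0,0,-8],[0,0,0]],[0.6,[0,0,-4],[0,0,0]],[0.5,[0,0,0],[0,0,0]],[0.3,[0,0,0],[0,0,0]],[0.3,[0,0,0],[0,0,0]],[0.3,[0,0,0],[0,0,0]],[0.2,[0,0,0],[0,0,0]],[0.2,[0,0,0],[0,0,0]]], "squeeze": 40}}

```text
time_s: 9.75
position: [0.5443, -0.2226, 0.0251]
tool_rot: [0.001, 0.865, 0.502, 0.0]
wrist_force: [-0.5, 0.9, 6.7]
gripper_width: 0.0337
finger_force: 40.0
```

Call:
{"op": "play_rows", "data": {"increments": [[0.2,[0,0,5],[0,0,0]],[0.2,[0,0,15],[0,0,0]],[0.2,[0,0,25],[0,0,0]],[0.2,[0,0,30],[0,0,0]],[0.2,[0,0,30],[0,0,0]],[0.2,[12,25,10],[0,0,5.1]],[0.2,[12,25,0],[0,0,5.1]],[0.2,[12,20,0],[0,0,5.1]],[0.2,[12,10,0],[0,0,5.1]],[0.2,[0,0,0],[0,0,5.0]],[0.2,[0,0,0],[0,0,0]],[0.2,[0,0,0],[0,0,0]]]}}

```text
time_s: 10.95
position: [0.5915, -0.1423, 0.1395]
tool_rot: [0.0, 0.734, 0.679, -0.0]
wrist_force: [-0.0, 0.2, -2.1]
gripper_width: 0.0336
finger_force: 40.0
```

Run:
```python
from h import *
s,p,M=st();im,m=snap('wrist','w8')
for a,c,k in blobs(im,(60,80,30),(90,255,255),500):
    h=cv2.convexHull(np.argwhere(k)[:,::-1].astype(np.int32)).reshape(-1,2)
    q=cv2.approxPolyN(h,4)[0].reshape(-1,2)
    P=ray(m,q,.012);print(q.tolist(),P.round(4).tolist(),P.mean(0))
    for j in range(4): d=P[(j+1)%4]-P[j]; print(np.linalg.norm(d).round(4),ang(d))
```

```text
t 10.95 p [ 591.5 -142.3  139.5] xang 85.57 yang -4.43 z [ 0. -0. -1.] w 33.6 F [-0.   0.2 -2.1] fg 40.0 j [-0.26  0.5   1.72 -0.    0.92 -0.18]
[[376, 0], [363, 131], [232, 130], [230, 0]] [[0.7118, 0.0167, 0.012], [0.7008, -0.0977, 0.012], [0.5735, -0.0871, 0.012], [0.5825, 0.0258, 0.012]] [ 0.6421432  -0.03557532  0.012     ]
0.115 -95.46
0.1278 175.25
0.1133 85.45
0.1296 -4.04
```

View pics/w8.png

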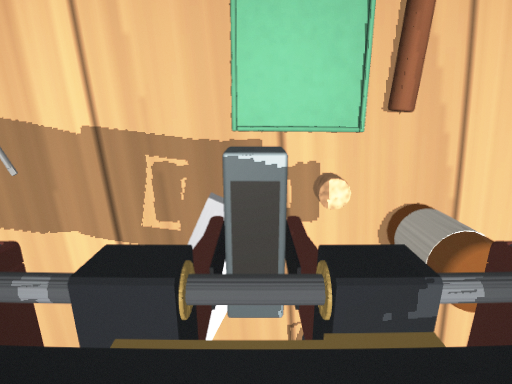

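The wrist view shows stone_b held level, and the near tray corners at (232,130) and (363,131). I cross-check the tray in the side view.

Run:
```python
from h import *
for n,f in(('side','d0'),('scene','s0')):
    im=cv2.imread(f'pics/{f}.png')[:,:,::-1].copy();m=cams.camera_model(n)
    for a,c,k in blobs(im,(60,60,30),(95,255,255),600):
        h=cv2.convexHull(np.argwhere(k)[:,::-1].astype(np.int32)).reshape(-1,2)
        q=cv2.approxPolyN(h,4)[0].reshape(-1,2);P=ray(m,q,.012)
        print(n,a,c,P.round(4).tolist(),P.mean(0))
```

```text
side 882 [224.5 188.8] [[0.5851, 0.0739, 0.012], [0.7091, 0.0577, 0.012], [0.6988, -0.0957, 0.012], [0.5734, -0.0817, 0.012]] [ 0.64161703 -0.01144536  0.012     ]
scene 1929 [253.8 238. ] [[0.7126, -0.1025, 0.012], [0.5757, -0.0907, 0.012], [0.5909, 0.0582, 0.012], [0.7277, 0.0471, 0.012]] [ 0.65173102 -0.02198633  0.012     ]
```

Call:
{"op": "play_rows", "data": {"increments": [[0.2,[20.4,30.6,0],[0,0,0]],[0.2,[20.4,30.6,0],[0,0,0]],[0.2,[20.4,30.6,0],[0,0,0]],[0.2,[20.4,30.6,0],[0,0,0]],[0.2,[0,0,-20],[0,0,0]],[0.2,[0,0,-25],[0,0,0]],[0.2,[0,0,-25],[0,0,0]],[0.2,[0,0,-20],[0,0,0]],[0.2,[0,0,-10],[0,0,0]],[0.2,[0,0,0],[0,0,0]],[0.2,[0,0,0],[0,0,0]]]}}

```text
time_s: 12.1
position: [0.6739, -0.0202, 0.0397]
tool_rot: [0.0, 0.733, 0.68, 0.0]
wrist_force: [-0.2, -0.5, -2.5]
gripper_width: 0.0332
finger_force: 40.0
```

Run:
```python
from h import *
s,p,M=st();im,m=snap('wrist','w9')
for a,c,k in blobs(im,(60,80,30),(90,255,255),300):
    h=cv2.convexHull(np.argwhere(k)[:,::-1].astype(np.int32)).reshape(-1,2)
    q=cv2.approxPolyN(h,4)[0].reshape(-1,2)
    P=ray(m,q,.012);print(q.tolist(),P.round(4).tolist(),P.mean(0))
```

```text
t 12.1 p [673.9 -20.2  39.7] xang 85.66 yang -4.34 z [ 0.001 -0.    -1.   ] w 33.2 F [-0.2 -0.5 -2.5] fg 40.0 j [-0.05  0.72  1.6   0.    0.82  0.03]
[[304, 225], [124, 261], [106, 106], [310, 106]] [[0.7073, -0.0283, 0.012], [0.5771, -0.0463, 0.012], [0.586, 0.0608, 0.012], [0.7137, 0.0508, 0.012]] [0.64604355 0.00923394 0.012     ]
```

View pics/w9.png

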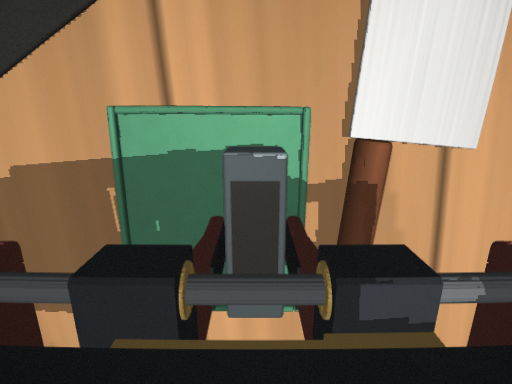

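Stone_b sits over the tray's far half and clears the right wall, with the tray's top corners at (106,106) and (310,106). I lower and release.

Call:
{"op": "play_rows", "data": {"increments": [[0.2,[0,0,-10],[0,0,0]],[0.2,[0,0,-4],[0,0,0]],[0.2,[0,0,-2],[0,0,0]],[0.2,[0,0,-1],[0,0,0]],[0.2,[0,0,0],[0,0,0]]]}}

```text
time_s: 12.65
position: [0.6735, -0.0199, 0.0221]
tool_rot: [0.0, 0.733, 0.68, 0.0]
wrist_force: [0.1, 0.7, -2.0]
gripper_width: 0.0338
finger_force: 40.0
```

Call:
{"op": "play_rows", "data": {"increments": [[0.2,[0,0,-1.5],[0,0,0]],[0.2,[0,0,-1],[0,0,0]],[0.2,[0,0,0],[0,0,0]]], "squeeze": 15}}

```text
time_s: 12.95
position: [0.6735, -0.0199, 0.022]
tool_rot: [0.0, 0.733, 0.68, 0.0]
wrist_force: [-8.6, 0.5, 18.3]
gripper_width: 0.0339
finger_force: 15.0
```

Call:
{"op": "play_rows", "data": {"increments": [[0.5,[0,0,0],[0,0,0]],[0.5,[0,0,0],[0,0,0]],[0.5,[0,0,20],[0,0,0]],[0.5,[0,0,35],[0,0,0]],[1,[0,0,40],[0,0,0]],[1,[0,0,35],[0,0,0]],[1,[0,0,0],[0,0,0]]]}}

```text
time_s: 13.65
position: [0.6771, -0.0201, 0.1552]
tool_rot: [0.003, 0.733, 0.68, 0.003]
wrist_force: [0.9, 0.6, -0.5]
gripper_width: 0.0645
finger_force: 0.0
```

Call:
{"op": "play_rows", "data": {"increments": [[1,[-22,-35.8,0],[0,0,-2.8]],[1,[-22,-35.8,0],[0,0,-2.8]],[1,[-22,-35.8,0],[0,0,-2.8]],[1,[-22,-35.8,0],[0,0,-2.8]],[1,[-22,-35.8,0],[0,0,-2.8]],[1,[-22,-35.8,0],[0,0,-2.8]],[1,[-22,-35.8,0],[0,0,-2.8]],[1,[-22,-35.8,0],[0,0,-2.8]],[1,[-22,-35.8,0],[0,0,-2.8]],[1,[0,0,0],[0,0,0]],[1,[0,0,0],[0,0,0]]]}}

```text
time_s: 14.75
position: [0.4747, -0.3425, 0.1487]
tool_rot: [-0.001, 0.864, 0.503, -0.0]
wrist_force: [-1.3, -0.5, -0.2]
gripper_width: 0.0877
finger_force: 0.0
```

Run:
```python
from h import *
s,p,M=st();im,m=snap('wrist','w10');a,_=snap('scene','s10')
for a,c,k in blobs(a,(24,150,120),(33,255,255),60)+blobs(a,(105,150,80),(125,255,255),60): print(a,c)
```

```text
t 14.75 p [ 474.7 -342.5  148.7] xang 60.4 yang -29.6 z [-0.001  0.001 -1.   ] w 87.7 F [-1.3 -0.5 -0.2] fg 0.0 j [-0.65  0.46  1.77  0.    0.91 -0.13]
131 [288.3 179.4]
127 [305.2 161.6]
77 [144.3 222.2]
```

View pics/s10.png

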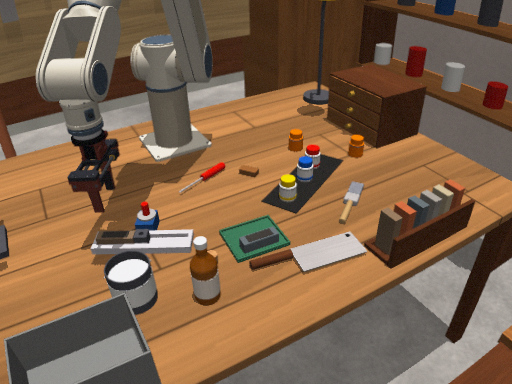

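The scene shows stone_b flat in the tray at (258,238), the pin parked at (145,213), and the red jar nudged to about (313,155). I will measure it again before gripping. Now stone_a.

Call:
{"op": "play_rows", "data": {"increments": [[1,[0.3,0.5,-35],[0,0,0]],[0.9,[0,0,-35],[0,0,0]],[0.8,[0,0,-28],[0,0,0]],[0.7,[0,0,-15],[0,0,0]],[0.6,[0,0,-7],[0,0,0]],[0.6,[0,0,-4],[0,0,0]],[0.5,[0,0,0],[0,0,0]],[0.3,[0,0,0],[0,0,0]],[0.3,[0,0,0],[0,0,0]],[0.3,[0,0,0],[0,0,0]],[0.2,[0,0,0],[0,0,0]],[0.2,[0,0,0],[0,0,0]]], "squeeze": 40}}

```text
time_s: 16.05
position: [0.4763, -0.3421, 0.0266]
tool_rot: [0.001, 0.864, 0.504, 0.0]
wrist_force: [-0.8, 0.6, 6.4]
gripper_width: 0.0336
finger_force: 40.0
```

Call:
{"op": "play_rows", "data": {"increments": [[0.2,[0,0,5],[0,0,0]],[0.2,[0,0,15],[0,0,0]],[0.2,[0,0,25],[0,0,0]],[0.2,[0,0,30],[0,0,0]],[0.2,[0,0,30],[0,0,0]],[0.2,[0,0,10],[0,0,0]],[0.2,[0,0,0],[0,0,0]]]}}

```text
time_s: 16.75
position: [0.4764, -0.3422, 0.1424]
tool_rot: [0.002, 0.864, 0.504, 0.001]
wrist_force: [-0.2, 0.1, -3.4]
gripper_width: 0.0336
finger_force: 40.0
```

Call:
{"op": "play_rows", "data": {"increments": [[0.2,[15.4,36.3,0],[0,0,2.8]],[0.2,[15.4,36.3,0],[0,0,2.8]],[0.2,[15.4,36.3,0],[0,0,2.8]],[0.2,[15.4,36.3,0],[0,0,2.8]],[0.2,[15.4,36.3,0],[0,0,2.8]],[0.2,[15.4,36.3,0],[0,0,2.8]],[0.2,[15.4,36.3,0],[0,0,2.8]],[0.2,[15.4,36.3,0],[0,0,2.8]],[0.2,[15.4,36.2,0],[0,0,2.8]],[0.2,[0,0,0],[0,0,0]],[0.2,[0,0,0],[0,0,0]]]}}

```text
time_s: 17.85
position: [0.6132, -0.0142, 0.1387]
tool_rot: [-0.001, 0.733, 0.681, -0.001]
wrist_force: [0.1, 0.4, -2.7]
gripper_width: 0.0336
finger_force: 40.0
```

Run:
```python
from h import *
s,p,M=st();im,m=snap('wrist','w11')
for a,c,k in blobs(im,(60,80,30),(90,255,255),300):
    h=cv2.convexHull(np.argwhere(k)[:,::-1].astype(np.int32)).reshape(-1,2)
    q=cv2.approxPolyN(h,4)[0].reshape(-1,2)
    P=ray(m,q,.012);print(q.tolist(),P.round(4).tolist(),P.mean(0))
w8=cv2.imread('pics/w8.png')
C=np.hstack([im[:,:,::-1][100:330,100:420],w8[100:330,100:420]]);cv2.imwrite('pics/c11.png',C)
g=cv2.cvtColor(im,cv2.COLOR_RGB2GRAY); g8=cv2.cvtColor(w8,cv2.COLOR_BGR2GRAY)
for x in(g,g8): print(x[200,200:310:3].tolist(), x[130:180:2,256].tolist())
```

```text
t 17.85 p [613.2 -14.2 138.7] xang 85.8 yang -4.2 z [-0.003 -0.    -1.   ] w 33.6 F [ 0.1  0.4 -2.7] fg 40.0 j [-0.04  0.51  1.71 -0.    0.92  0.03]
[[340, 270], [222, 155], [222, 109], [355, 111]] [[0.6993, -0.1184, 0.012], [0.5825, 0.0175, 0.012], [0.5869, 0.0613, 0.012], [0.7135, 0.0503, 0.012]] [0.64555089 0.00266949 0.012     ]
[98, 99, 98, 96, 96, 96, 95, 93, 83, 106, 101, 55, 55, 55, 55, 55, 56, 54, 54, 54, 55, 54, 55, 54, 54, 56, 56, 104, 94, 132, 140, 105, 81, 50, 77, 78, 54] [152, 150, 150, 149, 151, 85, 84, 86, 83, 57, 53, 68, 141, 106, 109, 110, 110, 107, 109, 107, 107, 108, 108, 109, 108]
[130, 129, 157, 227, 228, 167, 123, 123, 99, 125, 107, 71, 73, 72, 69, 73, 71, 73, 70, 71, 72, 70, 70, 70, 72, 71, 71, 119, 113, 155, 209, 137, 138, 137, 139, 142, 140] [144, 204, 204, 205, 191, 131, 132, 132, 104, 69, 67, 101, 185, 231, 232, 232, 126, 127, 126, 127, 125, 124, 127, 125, 125]
```

Call:
{"op": "play_rows", "data": {"increments": [[0.2,[1.8,-2.3,-20],[0,0,0]],[0.2,[0,0,-25],[0,0,0]],[0.2,[0,0,-25],[0,0,0]],[0.2,[0,0,-20],[0,0,0]],[0.2,[0,0,-12],[0,0,0]],[0.2,[0,0,-7],[0,0,0]],[0.2,[0,0,-2],[0,0,0]],[0.2,[0,0,0],[0,0,0]],[0.2,[0,0,0],[0,0,0]]]}}

```text
time_s: 18.8
position: [0.6167, -0.0175, 0.0304]
tool_rot: [0.001, 0.733, 0.68, 0.001]
wrist_force: [0.2, -0.2, -2.8]
gripper_width: 0.0335
finger_force: 40.0
```

Call:
{"op": "play_rows", "data": {"increments": [[0.2,[0,0,-1.5],[0,0,0]],[0.2,[0,0,-1],[0,0,0]],[0.2,[0,0,0],[0,0,0]]], "squeeze": 15}}

```text
time_s: 19.1
position: [0.6162, -0.0173, 0.0272]
tool_rot: [0.0, 0.733, 0.68, 0.0]
wrist_force: [-0.0, -0.1, -2.1]
gripper_width: 0.0341
finger_force: 15.0
```

Call:
{"op": "play_rows", "data": {"increments": [[0.2,[-0.5,0,-2],[0,0,0]],[0.2,[0,0,0],[0,0,0]]]}}

```text
time_s: 19.3
position: [0.6153, -0.0173, 0.0248]
tool_rot: [-0.0, 0.733, 0.68, -0.0]
wrist_force: [-1.1, 0.3, -2.5]
gripper_width: 0.0337
finger_force: 15.0
```

Call:
{"op": "play_rows", "data": {"increments": [[0.2,[0,0,-1.5],[0,0,0]],[0.2,[0,0,0],[0,0,0]]]}}

```text
time_s: 19.5
position: [0.6156, -0.0174, 0.0236]
tool_rot: [0.0, 0.733, 0.68, -0.0]
wrist_force: [-0.1, 0.5, -1.5]
gripper_width: 0.0337
finger_force: 15.0
```

Call:
{"op": "play_rows", "data": {"increments": [[0.2,[0,0,-1],[0,0,0]],[0.2,[0,0,0],[0,0,0]]]}}

```text
time_s: 19.7
position: [0.6156, -0.0173, 0.0235]
tool_rot: [-0.0, 0.733, 0.68, -0.0]
wrist_force: [-4.2, 0.4, 9.5]
gripper_width: 0.0344
finger_force: 15.0
```

Call:
{"op": "play_rows", "data": {"increments": [[0.2,[0,0,-1],[0,0,0]],[0.2,[0,0,0],[0,0,0]]]}}

```text
time_s: 19.9
position: [0.6157, -0.0173, 0.0235]
tool_rot: [0.0, 0.733, 0.68, 0.0]
wrist_force: [-7.1, 0.5, 16.9]
gripper_width: 0.034
finger_force: 15.0
```

Call:
{"op": "play_rows", "data": {"increments": [[0.47,[0,0,0],[0,0,0]],[0.47,[0,0,0],[0,0,0]],[0.47,[0,0,20],[0,0,0]],[0.47,[0,0,35],[0,0,0]],[1,[0,0,40],[0,0,0]],[1,[0,0,45],[0,0,0]],[1,[-10,10,45],[0,0,0]],[1,[-30,40,30],[0,0,0]],[1,[-30,40,10],[0,0,0]],[1,[-30,40,0],[0,0,0]],[1,[-30,40,0],[0,0,0]],[1,[-30,40,0],[0,0,0]]]}}

```text
time_s: 21.1
position: [0.4593, 0.1874, 0.2423]
tool_rot: [0.0, 0.733, 0.68, 0.0]
wrist_force: [1.2, 1.1, 0.4]
gripper_width: 0.0879
finger_force: 0.0
```

Call:
{"op": "play_rows", "data": {"increments": [[1,[0,0,0],[0,0,0]],[1,[0,0,0],[0,0,0]],[1,[0,0,0],[0,0,0]]]}}

```text
time_s: 21.4
position: [0.4612, 0.1857, 0.2421]
tool_rot: [0.0, 0.733, 0.68, 0.0]
wrist_force: [0.3, -0.9, 0.3]
gripper_width: 0.0879
finger_force: 0.0
```

```bash
cat >> h.py <<'E'
COL={'red':[((0,190,60),(6,255,255)),((173,190,60),(180,255,255))],'orange':[((8,190,90),(14,255,255))],'yel':[((22,150,90),(33,255,255))],'blue':[((105,150,60),(125,255,255))]}
def mask(im,n):
    hsv=cv2.cvtColor(im,cv2.COLOR_RGB2HSV);k=0
    for lo,hi in COL[n]: k=k|cv2.inRange(hsv,lo,hi)
    return k
def lids(im,m,zc=.062,amin=60,names=('red','orange','yel','blue')):
    for n in names:
        N,L,S,C=cv2.connectedComponentsWithStats(mask(im,n))
        for i in range(1,N):
            if S[i,4]>amin: print(n,S[i].tolist(),C[i].round(1),'P',ray(m,[C[i]],[zc])[0][:2].round(4))
E
python3 - <<'E'
from h import *
s,p,M=st()
for n in('wrist','scene','side'):
    im,m=snap(n,n+'12');print(n);lids(im,m)
    hsv=cv2.cvtColor(im,cv2.COLOR_RGB2HSV);k=cv2.inRange(hsv,(0,0,0),(180,255,55))
    N,L,S,C=cv2.connectedComponentsWithStats(k)
    for i in range(1,N):
        if S[i,4]>700:
            h=cv2.convexHull(np.argwhere(L==i)[:,::-1].astype(np.int32));q=cv2.approxPolyN(h,4)[0].reshape(-1,2);print('dark',S[i].tolist(),ray(m,q,.004)[:,:2].round(3).tolist())
from scipy.optimize import least_squares
D=np.array([[.243,-.576,.223,.423,1.63],[.5086,-.284,.1613,.44,1.77],[.5106,-.2817,.0965,.53,1.8],[.4467,-.2447,.1199,.41,1.96],[.4454,-.244,.0745,.49,1.98],[.5424,-.2216,.1514,.46,1.77],[.5915,-.1423,.1395,.5,1.72],[.6739,-.0202,.0397,.72,1.6],[.6132,-.0142,.1387,.51,1.71],[*p,*s['joint_pos'][1:3]]])
f=lambda v:np.r_[v[0]*np.sin(D[:,3])+v[1]*np.sin(D[:,3]+D[:,4])-np.hypot(D[:,0],D[:,1])+v[3],v[2]+v[0]*np.cos(D[:,3])+v[1]*np.cos(D[:,3]+D[:,4])-D[:,2]]
o=least_squares(f,[.4,.4,0,0]);print(o.x,abs(o.fun).max(),[ang(d[:2])*np.pi/180 for d in D[-3:]])
E
```

```text
t 21.4 p [461.2 185.7 242.1] xang 85.69 yang -4.31 z [ 0.001 -0.    -1.   ] w 87.9 F [ 0.3 -0.9  0.3] fg 0.0 j [ 0.36  0.21  1.89 -0.    1.04  0.43]
wrist
red [198, 41, 30, 21, 91] [215.5  55.1] P [0.4287 0.3194]
orange [78, 8, 31, 45, 395] [98.7 36.3] P [0.3048 0.349 ]
orange [98, 19, 32, 43, 547] [117.8  44.5] P [0.3241 0.3389]
yel [300, 171, 28, 38, 348] [307.8 187.1] P [0.5237 0.1641]
dark [246, 152, 53, 50, 1482] [[0.516, 0.131], [0.483, 0.131], [0.449, 0.198], [0.523, 0.207]]
dark [0, 219, 512, 165, 37321] [[0.892, -0.243], [-0.024, -0.172], [0.098, 0.203], [0.843, 0.035]]
scene
red [406, 47, 21, 30, 478] [415.5  61.3] P [-0.0743  1.3934]
red [483, 82, 25, 27, 510] [494.8  95.1] P [0.4467 1.3389]
red [306, 145, 14, 10, 114] [312.5 149.2] P [0.4213 0.3355]
red [201, 162, 24, 19, 193] [212.9 170.4] P [ 0.3657 -0.0023]
red [141, 202, 8, 14, 85] [144.9 208. ] P [ 0.4418 -0.244 ]
orange [289, 131, 14, 21, 208] [295.5 142.1] P [0.3497 0.3163]
orange [348, 134, 16, 24, 233] [355.6 147.3] P [0.4872 0.4662]
orange [190, 252, 27, 22, 277] [202.9 264. ] P [ 0.7231 -0.1962]
yel [281, 174, 
[... 831 characters left out ...]
 113] [323.4 197.2] P [0.2986 0.0861]
red [279, 244, 15, 14, 144] [285.8 250.4] P [0.4209 0.3335]
orange [324, 257, 17, 12, 102] [332. 264.] P [0.2916 0.3806]
orange [323, 268, 17, 11, 106] [330.8 274. ] P [0.2976 0.4172]
yel [451, 175, 61, 65, 3010] [486.  208.4] P [-0.2368  0.1224]
yel [244, 204, 14, 12, 130] [250.7 209.5] P [0.5344 0.1582]
blue [262, 0, 43, 20, 499] [283.    6.4] P [ 0.4538 -2.1824]
blue [494, 0, 15, 15, 66] [501.4   5.8] P [-1.3496 -2.4726]
blue [262, 228, 14, 10, 116] [268.6 232.3] P [0.4734 0.2606]
[ 0.52680673  0.47429509 -0.03115778 -0.02366236] 0.012355620645547162 [np.float64(-0.030019663134302467), np.float64(-0.023212879051524585), np.float64(0.3827507049623564)]
```

Call:
{"op": "play_rows", "data": {"increments": [[1,[-5,18.5,-4],[0,0,8.04]],[1,[-5,18.5,-4],[0,0,8.04]],[1,[-5,18.5,-4],[0,0,8.04]],[1,[-5,18.5,-4],[0,0,8.04]],[1,[-5,18.5,-4],[0,0,8.04]],[1,[-5,18.5,-4],[0,0,8.04]],[1,[-5,18.5,-4],[0,0,8.04]],[1,[-5,18.5,-4],[0,0,8.04]],[1,[0,0,0],[0,0,0]],[1,[0,0,0],[0,0,0]]]}}

```text
time_s: 22.55
position: [0.4209, 0.3335, 0.2097]
tool_rot: [-0.0, 0.26, 0.966, -0.0]
wrist_force: [-0.1, -1.1, -0.2]
gripper_width: 0.0875
finger_force: 0.0
```

Run:
```python
from h import *
s,p,M=st()
for n in('wrist','scene','side'):
    im,m=snap(n,n+'13');print(n);lids(im,m,names=('red','yel','blue') if n!='wrist' else ('red','orange','blue','yel'))
```

```text
t 22.55 p [420.9 333.5 209.7] xang 149.84 yang 59.84 z [-0.    -0.001 -1.   ] w 87.5 F [-0.1 -1.1 -0.2] fg 0.0 j [ 0.65  0.31  1.84 -0.    1.   -0.4 ]
wrist
red [237, 159, 39, 40, 1041] [254.3 179.1] P [0.4204 0.3331]
red [0, 170, 30, 60, 626] [ 13.6 194.2] P [0.2993 0.0908]
orange [200, 56, 33, 22, 79] [219.7  70.9] P [0.308  0.3587]
orange [370, 87, 25, 44, 463] [379.4 108.9] P [0.421  0.4815]
orange [388, 86, 27, 44, 386] [397.2 106.9] P [0.4284 0.4983]
blue [209, 227, 38, 40, 1225] [228.1 246.9] P [0.4745 0.2667]
yel [188, 29, 28, 45, 281] [195.5  45.5] P [0.2761 0.3506]
yel [399, 88, 24, 41, 659] [410.6 109.1] P [0.4374 0.5097]
yel [164, 305, 36, 24, 316] [184.3 312.7] P [0.5234 0.1728]
scene
red [406, 47, 21, 30, 482] [415.6  61.3] P [-0.0743  1.394 ]
red [483, 82, 25, 27, 511] [494.9  95.1] P [0.4467 1.3391]
red [306, 145, 14, 10, 111] [312.5 149.3] P [0.4216 0.3355]
red [201, 162, 24, 19, 188] [212.9 170.4] P [ 0.3656 -0.0024]
red [141, 202, 8, 14, 86] [144.8 207.9] P [ 0.4417 -0.244 ]
yel [281, 174, 15, 13, 164] [287.8 180.1] P [0.5342 0.1618]
blue [441, 0, 14, 15, 100] [448.1   6.8] P [-1.0648  2.9562]
blue [299, 156, 13, 12, 132] [305.  161.4] P [0.4731 0.2678]
blue [135, 218, 20, 11, 138] [144.7 224. ] P [ 0.5097 -0.266 ]
side
red [316, 188, 16, 20, 124] [323.5 197.5] P [0.2983 0.0879]
red [280, 245, 13, 13, 131] [286.  250.5] P [0.4205 0.3339]
yel [451, 175, 61, 65, 3027] [485.8 208.5] P [-0.2362  0.1226]
yel [244, 204, 14, 12, 132] [250.8 209.4] P [0.5341 0.1579]
blue [262, 0, 43, 24, 924] [283.8  10.8] P [ 0.4466 -2.0633]
blue [262, 227, 14, 11, 115] [268.5 232.3] P [0.4736 0.2608]
```

The three views agree that the red jar is at (0.4206, 0.334), directly below the gripper. I grip it from the top.

Call:
{"op": "play_rows", "data": {"increments": [[1,[0,0,-35],[0,0,0]],[1,[0,0,-40],[0,0,0]],[1,[0,0,-40],[0,0,0]],[1,[0,0,-40],[0,0,0]],[1,[0,0,-25],[0,0,0]],[1,[0,0,-12],[0,0,0]],[1,[0,0,0],[0,0,0]],[0.5,[0,0,0],[0,0,0]],[0.5,[0,0,0],[0,0,0]],[0.4,[0,0,0],[0,0,0]],[0.4,[0,0,0],[0,0,0]],[0.4,[0,0,0],[0,0,0]]], "squeeze": 40}}

```text
time_s: 23.9
position: [0.4209, 0.3347, 0.0187]
tool_rot: [0.0, 0.259, 0.966, 0.001]
wrist_force: [-0.3, -0.3, 4.9]
gripper_width: 0.0519
finger_force: 39.9
```

Call:
{"op": "play_rows", "data": {"increments": [[0.4,[0,0,0],[0,0,0]],[0.4,[0,0,0],[0,0,0]]]}}

```text
time_s: 24.1
position: [0.4209, 0.3347, 0.0187]
tool_rot: [0.0, 0.259, 0.966, 0.001]
wrist_force: [0.1, 0.2, 6.5]
gripper_width: 0.0516
finger_force: 40.0
```

Call:
{"op": "play_rows", "data": {"increments": [[0.4,[0,0,10],[0,0,0]],[0.4,[0,0,25],[0,0,0]],[0.4,[0,0,35],[0,0,0]],[0.4,[0,0,35],[0,0,0]],[0.4,[0,0,35],[0,0,0]],[0.4,[0,0,35],[0,0,0]],[0.4,[0,0,35],[0,0,0]],[0.4,[0,0,35],[0,0,0]],[0.4,[0,0,35],[0,0,0]],[0.4,[0,0,35],[0,0,0]],[0.4,[0,0,35],[0,0,0]],[0.4,[0,0,0],[0,0,0]]]}}

```text
time_s: 25.3
position: [0.4218, 0.3352, 0.3734]
tool_rot: [0.003, 0.259, 0.966, 0.003]
wrist_force: [-0.5, -0.6, -2.7]
gripper_width: 0.0513
finger_force: 40.0
```

Run:
```python
from h import *
s,p,M=st();print(np.round(s['joint_pos'],4),np.hypot(p[0],p[1]))
```

```text
t 25.3 p [421.8 335.2 373.4] xang 150.03 yang 60.03 z [ 0.007  0.005 -1.   ] w 51.3 F [-0.5 -0.6 -2.7] fg 40.0 j [ 0.65  0.15  1.66 -0.    1.33 -0.4 ]
[ 0.6494  0.1458  1.6562 -0.      1.3313 -0.3982] 0.5387518166588801
```

Call:
{"op": "play_rows", "data": {"increments": [[0.4,[0,0,0],[-6.2,-4.9,0]],[0.4,[0,0,0],[-6.2,-4.9,0]],[0.4,[0,0,0],[0,0,0]],[0.4,[0,0,0],[0,0,0]]]}}

```text
time_s: 25.7
position: [0.4193, 0.3344, 0.3668]
tool_rot: [0.109, 0.255, 0.957, -0.082]
wrist_force: [-0.6, -0.6, -2.7]
gripper_width: 0.0516
finger_force: 40.0
```

Run:
```python
from h import *
s,p,M=st();print(np.round(s['joint_pos'],4),np.hypot(p[0],p[1]),M.round(4).tolist(),p)
```

```text
t 25.7 p [419.3 334.4 366.8] xang 150.94 yang 59.42 z [ 0.166 -0.213 -0.963] w 51.6 F [-0.6 -0.6 -2.7] fg 40.0 j [ 0.81  0.17  1.67 -0.28  1.35 -0.18]
[ 0.8059  0.1716  1.6652 -0.2774  1.3534 -0.1775] 0.5363114048399317 [[-0.8464, 0.5061, 0.166], [0.4703, 0.8564, -0.2132], [-0.2501, -0.1023, -0.9628]] [0.41926515 0.33443483 0.36684982]
```

Call:
{"op": "play_rows", "data": {"increments": [[0.4,[2,1,10],[6.2,4.9,0]],[0.4,[0,0,10],[6.2,4.9,0]],[0.4,[0,0,35],[0,0,0]],[0.4,[0,0,35],[0,0,0]],[0.4,[0,0,28],[0,0,0]],[0.4,[0,0,0],[0,0,0]]]}}

```text
time_s: 26.3
position: [0.4242, 0.335, 0.4902]
tool_rot: [0.002, 0.259, 0.966, 0.004]
wrist_force: [0.6, 0.3, -1.9]
gripper_width: 0.0516
finger_force: 40.0
```

Call:
{"op": "play_rows", "data": {"increments": [[0.4,[15,-32,0],[0,0,-4]],[0.4,[15,-33,0],[0,0,-4]],[0.4,[15,-34,0],[0,0,-4]],[0.4,[14,-34,0],[0,0,-4]],[0.4,[13,-34,0],[0,0,-4]],[0.4,[12,-34,0],[0,0,-4]],[0.4,[11,-34,0],[0,0,-4]],[0.4,[10,-34,0],[0,0,-4]],[0.4,[8,-33,0],[0,0,-4]],[0.4,[5,-32,0],[0,0,-2]],[0.4,[0,0,0],[0,0,0]],[0.4,[0,0,0],[0,0,0]]]}}

```text
time_s: 27.5
position: [0.54, 0.0004, 0.4845]
tool_rot: [-0.001, 0.56, 0.829, -0.0]
wrist_force: [-0.3, -0.7, -1.1]
gripper_width: 0.0515
finger_force: 40.0
```

Run:
```python
from h import *
s,p,M=st();print(np.round(s['joint_pos'],4))
t=np.radians(np.arange(0,181,6));L=.31
print(np.c_[L*np.diff(np.sin(t)),-L*np.diff(np.cos(t))].__mul__(1000).round(1).tolist())
```

```text
t 27.5 p [5.400e+02 4.000e-01 4.845e+02] xang 111.93 yang 21.93 z [-0.002  0.001 -1.   ] w 51.5 F [-0.3 -0.7 -1.1] fg 40.0 j [-0.02  0.1   1.47  0.    1.57 -0.4 ]
[-2.2200e-02  9.9200e-02  1.4738e+00  1.4000e-03  1.5708e+00 -4.0490e-01]
[[32.4, 1.7], [32.0, 5.1], [31.3, 8.4], [30.3, 11.6], [28.9, 14.7], [27.2, 17.7], [25.2, 20.4], [22.9, 22.9], [20.4, 25.2], [17.7, 27.2], [14.7, 28.9], [11.6, 30.3], [8.4, 31.3], [5.1, 32.0], [1.7, 32.4], [-1.7, 32.4], [-5.1, 32.0], [-8.4, 31.3], [-11.6, 30.3], [-14.7, 28.9], [-17.7, 27.2], [-20.4, 25.2], [-22.9, 22.9], [-25.2, 20.4], [-27.2, 17.7], [-28.9, 14.7], [-30.3, 11.6], [-31.3, 8.4], [-32.0, 5.1], [-32.4, 1.7]]
```

Call:
{"op": "play_rows", "data": {"increments": [[0.4,[0,32.4,1.7],[6,0,0]],[0.4,[0,32,5.1],[6,0,0]],[0.4,[0,31.3,8.4],[6,0,0]],[0.4,[0,30.3,11.6],[6,0,0]],[0.4,[0,28.9,14.7],[6,0,0]],[0.4,[0,27.2,17.7],[6,0,0]],[0.4,[0,0,0],[0,0,0]]]}}

```text
time_s: 28.2
position: [0.5399, 0.1848, 0.5454]
tool_rot: [-0.174, 0.531, 0.789, 0.257]
wrist_force: [-0.1, -0.9, -2.0]
gripper_width: 0.0513
finger_force: 40.0
```

Run:
```python
from h import *
s,p,M=st();print(np.round(s['joint_pos'],4))
```

```text
t 28.2 p [539.9 184.8 545.4] xang 116.71 yang 18.2 z [-0.001  0.59  -0.808] w 51.3 F [-0.1 -0.9 -2. ] fg 40.0 j [-0.02  0.1   1.47  0.63  1.58 -0.4 ]
[-0.0178  0.0981  1.4723  0.6304  1.5826 -0.4001]
```

Only joint 4 moves, as planned. I complete the roll.

Call:
{"op": "play_rows", "data": {"increments": [[0.4,[0,25.2,20.4],[6,0,0]],[0.4,[0,22.9,22.9],[6,0,0]],[0.4,[0,20.4,25.2],[6,0,0]],[0.4,[0,17.7,27.2],[6,0,0]],[0.4,[0,14.7,28.9],[6,0,0]],[0.4,[0,11.6,30.3],[6,0,0]],[0.4,[0,8.4,31.3],[6,0,0]],[0.4,[0,5.1,32],[6,0,0]],[0.4,[0,1.7,32.4],[6,0,0]],[0.4,[0,-1.7,32.4],[6,0,0]],[0.4,[0,-5.1,32],[6,0,0]],[0.4,[0,-8.4,31.3],[6,0,0]]]}}

```text
time_s: 29.4
position: [0.5403, 0.2963, 0.8911]
tool_rot: [-0.453, 0.329, 0.487, 0.671]
wrist_force: [-0.1, -0.2, -2.0]
gripper_width: 0.0516
finger_force: 40.0
```

Call:
{"op": "play_rows", "data": {"increments": [[0.4,[0,-11.6,30.3],[6,0,0]],[0.4,[0,-14.7,28.9],[6,0,0]],[0.4,[0,-17.7,27.2],[6,0,0]],[0.4,[0,-20.4,25.2],[6,0,0]],[0.4,[0,-22.9,22.9],[6,0,0]],[0.4,[0,-25.2,20.4],[6,0,0]],[0.4,[0,-27.2,17.7],[6,0,0]],[0.4,[0,-28.9,14.7],[6,0,0]],[0.4,[0,-30.3,11.6],[6,0,0]],[0.4,[0,-31.3,8.4],[6,0,0]],[0.4,[0,-32,5.1],[6,0,0]],[0.4,[0,-32.4,1.7],[6,0,0]]]}}

```text
time_s: 30.6
position: [0.5408, 0.0012, 1.1052]
tool_rot: [-0.559, 0.0, -0.001, 0.829]
wrist_force: [-0.2, 0.5, -1.8]
gripper_width: 0.0515
finger_force: 40.0
```

Run:
```python
from h import *
s,p,M=st();print(np.round(s['joint_pos'],4))
```

```text
t 30.6 p [ 540.8    1.2 1105.2] xang -111.99 yang -21.99 z [ 0.002 -0.002  1.   ] w 51.5 F [-0.2  0.5 -1.8] fg 40.0 j [-0.02  0.1   1.47  3.14  1.57 -0.36]
[-0.0189  0.0983  1.472   3.1432  1.5688 -0.3649]
```

Fully inverted. I hold it there for more than 2 s, then roll back.

Call:
{"op": "play_rows", "data": {"increments": [[0.4,[0,0,0],[0,0,0]],[0.4,[0,0,0],[0,0,0]],[0.4,[0,0,0],[0,0,0]],[0.4,[0,0,0],[0,0,0]],[0.4,[0,0,0],[0,0,0]],[0.4,[0,0,0],[0,0,0]],[0.4,[0,0,0],[0,0,0]],[0.4,[0,0,0],[0,0,0]],[0.4,[0,0,0],[0,0,0]],[0.4,[0,0,0],[0,0,0]],[0.4,[0,0,0],[0,0,0]],[0.4,[0,0,0],[0,0,0]]]}}

```text
time_s: 31.8
position: [0.5405, 0.0012, 1.1056]
tool_rot: [-0.559, 0.0, 0.0, 0.829]
wrist_force: [-0.7, 0.4, -1.8]
gripper_width: 0.0515
finger_force: 40.0
```

Call:
{"op": "play_rows", "data": {"increments": [[0.4,[0,0,0],[0,0,0]],[0.4,[0,0,0],[0,0,0]],[0.4,[0,0,0],[0,0,0]],[0.4,[0,0,0],[0,0,0]],[0.4,[0,0,0],[0,0,0]],[0.4,[0,0,0],[0,0,0]],[0.4,[0,0,0],[0,0,0]],[0.4,[0,0,0],[0,0,0]],[0.4,[0,0,0],[0,0,0]],[0.4,[0,0,0],[0,0,0]],[0.4,[0,0,0],[0,0,0]],[0.4,[0,0,0],[0,0,0]]]}}

```text
time_s: 33.0
position: [0.5405, 0.0012, 1.1056]
tool_rot: [-0.559, 0.0, 0.0, 0.829]
wrist_force: [-0.4, 0.1, -1.6]
gripper_width: 0.0518
finger_force: 40.0
```

Call:
{"op": "play_rows", "data": {"increments": [[0.4,[0,32.4,-1.7],[-6,0,0]],[0.4,[0,32,-5.1],[-6,0,0]],[0.4,[0,31.3,-8.4],[-6,0,0]],[0.4,[0,30.3,-11.6],[-6,0,0]],[0.4,[0,28.9,-14.7],[-6,0,0]],[0.4,[0,27.2,-17.7],[-6,0,0]],[0.4,[0,25.2,-20.4],[-6,0,0]],[0.4,[0,22.9,-22.9],[-6,0,0]],[0.4,[0,20.4,-25.2],[-6,0,0]],[0.4,[0,17.7,-27.2],[-6,0,0]]]}}

```text
time_s: 34.0
position: [0.5404, 0.2703, 0.9494]
tool_rot: [-0.483, 0.281, 0.417, 0.717]
wrist_force: [-0.8, 0.6, -1.6]
gripper_width: 0.0516
finger_force: 40.0
```

Call:
{"op": "play_rows", "data": {"increments": [[0.4,[0,14.7,-28.9],[-6,0,0]],[0.4,[0,11.6,-30.3],[-6,0,0]],[0.4,[0,8.4,-31.3],[-6,0,0]],[0.4,[0,5.1,-32],[-6,0,0]],[0.4,[0,1.7,-32.4],[-6,0,0]],[0.4,[0,-1.7,-32.4],[-6,0,0]],[0.4,[0,-5.1,-32],[-6,0,0]],[0.4,[0,-8.4,-31.3],[-6,0,0]],[0.4,[0,-11.6,-30.3],[-6,0,0]],[0.4,[0,-14.7,-28.9],[-6,0,0]]]}}

```text
time_s: 35.0
position: [0.5404, 0.2687, 0.6394]
tool_rot: [-0.278, 0.485, 0.719, 0.413]
wrist_force: [-0.1, -0.1, -1.7]
gripper_width: 0.0515
finger_force: 40.0
```

Call:
{"op": "play_rows", "data": {"increments": [[0.4,[0,-17.7,-27.2],[-6,0,0]],[0.4,[0,-20.4,-25.2],[-6,0,0]],[0.4,[0,-22.9,-22.9],[-6,0,0]],[0.4,[0,-25.2,-20.4],[-6,0,0]],[0.4,[0,-27.2,-17.7],[-6,0,0]],[0.4,[0,-28.9,-14.7],[-6,0,0]],[0.4,[0,-30.3,-11.6],[-6,0,0]],[0.4,[0,-31.3,-8.4],[-6,0,0]],[0.4,[0,-32,-5.1],[-6,0,0]],[0.4,[0,-32.4,-1.7],[-6,0,0]],[0.4,[0,0,0],[0,0,0]]]}}

```text
time_s: 36.1
position: [0.5405, 0.0002, 0.486]
tool_rot: [0.001, 0.559, 0.829, -0.001]
wrist_force: [0.3, 1.2, -1.9]
gripper_width: 0.0519
finger_force: 40.0
```

Run:
```python
from h import *
s,p,M=st()
for n in('scene','side'):
    im,m=snap(n,n+'14');print(n);lids(im,m,names=('yel','blue'))
    hsv=cv2.cvtColor(im,cv2.COLOR_RGB2HSV);k=cv2.inRange(hsv,(0,0,0),(180,255,60))
    if n=='side': k[:200]=0;k[300:]=0;k[:,:225]=0;k[:,315:]=0
    else: k[:150]=0;k[220:]=0;k[:,:255]=0;k[:,350:]=0
    N,L,S,C=cv2.connectedComponentsWithStats(k);i=1+np.argmax(S[1:,4])
    h=cv2.convexHull(np.argwhere(L==i)[:,::-1].astype(np.int32));q=cv2.approxPolyN(h,4)[0].reshape(-1,2);print('mat',q.tolist(),ray(m,q,.004)[:,:2].round(3).tolist())
```

```text
t 36.1 p [5.405e+02 2.000e-01 4.860e+02] xang 112.01 yang 22.01 z [-0.    -0.002 -1.   ] w 51.9 F [ 0.3  1.2 -1.9] fg 40.0 j [-0.02  0.1   1.47 -0.    1.57 -0.4 ]
scene
yel [281, 174, 15, 13, 165] [287.8 180.1] P [0.534 0.162]
blue [443, 0, 12, 15, 80] [448.7   7.4] P [-1.0462  2.9403]
blue [299, 157, 14, 11, 128] [305.2 161.7] P [0.4747 0.2676]
blue [135, 218, 20, 12, 145] [144.6 224.1] P [ 0.5099 -0.2664]
mat [[296, 213], [261, 201], [313, 152], [343, 160]] [[0.617, 0.136], [0.513, 0.081], [0.355, 0.39], [0.456, 0.444]]
side
yel [451, 175, 61, 65, 3013] [485.9 208.5] P [-0.2365  0.1227]
yel [244, 204, 14, 12, 133] [250.8 209.4] P [0.5342 0.158 ]
blue [262, 0, 43, 24, 811] [286.2  10. ] P [ 0.4289 -2.0846]
blue [493, 0, 14, 21, 92] [499.6   9.2] P [-1.2869 -2.3586]
blue [262, 228, 14, 10, 112] [268.6 232.4] P [0.4734 0.2609]Traceback (most recent call last):
  File "<stdin>", line 9, in <module>
cv2.error: OpenCV(4.12.0) /io/opencv/modules/imgproc/src/approx.cpp:987: error: (-215:Assertion failed) (curve.cols == 1 && curve.rows >= nsides) || (curve.rows == 1 && curve.cols >= nsides) in function 'approxPolyN'
```

Call:
{"op": "play_rows", "data": {"increments": [[0.4,[-4,34,0],[0,0,2]],[0.4,[-7,35,0],[0,0,4]],[0.4,[-9,36,0],[0,0,4]],[0.4,[-10,36,0],[0,0,4]],[0.4,[-11,36,0],[0,0,4]],[0.4,[-12,36,0],[0,0,4]],[0.4,[-12,36,0],[0,0,4]],[0.4,[-13,35,0],[0,0,4]],[0.4,[-13,35,0],[0,0,4]],[0.4,[-13.5,34,0],[0,0,4]],[0.4,[0,0,0],[0,0,0]],[0.4,[0,0,0],[0,0,0]]]}}

```text
time_s: 37.4
position: [0.4353, 0.3551, 0.4859]
tool_rot: [-0.001, 0.258, 0.966, 0.0]
wrist_force: [0.6, 0.5, -1.6]
gripper_width: 0.0517
finger_force: 40.0
```

Call:
{"op": "play_rows", "data": {"increments": [[0.4,[0,0,-30],[0,0,0]],[0.4,[0,0,-40],[0,0,0]],[0.4,[0,0,-40],[0,0,0]],[0.4,[0,0,-40],[0,0,0]],[0.4,[0,0,-40],[0,0,0]],[0.4,[0,0,-40],[0,0,0]],[0.4,[0,0,-40],[0,0,0]],[0.4,[0,0,-40],[0,0,0]],[0.4,[0,0,-40],[0,0,0]],[0.4,[0,0,-30],[0,0,0]],[0.4,[0,0,0],[0,0,0]]]}}

```text
time_s: 38.5
position: [0.4342, 0.3514, 0.1025]
tool_rot: [-0.002, 0.26, 0.966, -0.003]
wrist_force: [-0.4, -0.9, -1.9]
gripper_width: 0.0516
finger_force: 40.0
```

Call:
{"op": "play_rows", "data": {"increments": [[0.4,[0,0,-30],[0,0,0]],[0.4,[0,0,-25],[0,0,0]],[0.4,[0,0,-15],[0,0,0]],[0.4,[0,0,-8],[0,0,0]],[0.4,[0,0,-2.5],[0,0,0]],[0.4,[0,0,0],[0,0,0]],[0.4,[0,0,0],[0,0,0]]]}}

```text
time_s: 39.2
position: [0.4366, 0.3547, 0.0266]
tool_rot: [0.0, 0.259, 0.966, 0.001]
wrist_force: [1.1, -0.9, -1.7]
gripper_width: 0.0519
finger_force: 40.0
```

Call:
{"op": "play_rows", "data": {"increments": [[0.4,[0,0,-1],[0,0,0]],[0.4,[0,0,0],[0,0,0]]]}}

```text
time_s: 39.4
position: [0.4361, 0.3544, 0.025]
tool_rot: [0.0, 0.259, 0.966, 0.0]
wrist_force: [0.3, -0.3, -1.8]
gripper_width: 0.0516
finger_force: 40.0
```

Call:
{"op": "play_rows", "data": {"increments": [[0.4,[0,0,-4],[0,0,0]],[0.4,[0,0,0],[0,0,0]],[0.4,[0,0,0],[0,0,0]]]}}

```text
time_s: 39.7
position: [0.4358, 0.3541, 0.0203]
tool_rot: [-0.0, 0.259, 0.966, -0.0]
wrist_force: [0.4, 0.0, -1.9]
gripper_width: 0.0514
finger_force: 40.0
```

Call:
{"op": "play_rows", "data": {"increments": [[0.4,[0,0,-1.5],[0,0,0]],[0.4,[0,0,0],[0,0,0]]]}}

```text
time_s: 39.9
position: [0.4359, 0.3542, 0.0189]
tool_rot: [-0.0, 0.259, 0.966, -0.0]
wrist_force: [-0.7, -0.1, -1.8]
gripper_width: 0.0514
finger_force: 40.0
```

Call:
{"op": "play_rows", "data": {"increments": [[0.4,[0,0,-1],[0,0,0]],[0.4,[0,0,0],[0,0,0]]]}}

```text
time_s: 40.1
position: [0.4359, 0.3542, 0.0187]
tool_rot: [-0.0, 0.259, 0.966, -0.0]
wrist_force: [-1.8, -2.0, 7.3]
gripper_width: 0.0515
finger_force: 40.0
```

Call:
{"op": "play_rows", "data": {"increments": [[0.72,[0,0,0],[0,0,0]],[0.72,[0,0,0],[0,0,0]],[0.72,[0,0,0],[0,0,0]],[0.72,[0,0,20],[0,0,0]],[0.72,[0,0,40],[0,0,0]],[1,[0,0,40],[0,0,0]],[1,[0,0,40],[0,0,0]],[1,[0,0,40],[0,0,0]],[1,[0,0,10],[0,0,0]],[1,[0,0,0],[0,0,0]]]}}

```text
time_s: 41.1
position: [0.4368, 0.3548, 0.2097]
tool_rot: [0.001, 0.259, 0.966, 0.002]
wrist_force: [0.2, -0.6, 0.4]
gripper_width: 0.0876
finger_force: 0.0
```

Call:
{"op": "play_rows", "data": {"increments": [[1,[16.3,-32.3,0],[0,0,-6.7]],[1,[16.3,-32.3,0],[0,0,-6.7]],[1,[16.3,-32.3,0],[0,0,-6.7]],[1,[16.3,-32.3,0],[0,0,-6.7]],[1,[16.3,-32.3,0],[0,0,-6.7]],[1,[16.3,-32.3,0],[0,0,-6.7]],[1,[0,0,0],[0,0,0]],[1,[0,0,0],[0,0,0]]]}}

```text
time_s: 41.9
position: [0.5328, 0.1596, 0.206]
tool_rot: [-0.001, 0.575, 0.818, -0.001]
wrist_force: [-1.0, 0.1, 0.5]
gripper_width: 0.0875
finger_force: 0.0
```

Run:
```python
from h import *
s,p,M=st()
for n in('wrist','scene','side'):
    im,m=snap(n,n+'15');print(n);lids(im,m,names=('red','yel','blue'))
```

```text
t 41.9 p [532.8 159.6 206. ] xang 109.8 yang 19.8 z [-0.003 -0.001 -1.   ] w 87.5 F [-1.   0.1  0.5] fg 0.0 j [ 0.27  0.35  1.79  0.    1.01 -0.08]
wrist
red [28, 166, 35, 76, 1378] [ 45.1 198.2] P [0.3204 0.0615]
yel [238, 159, 39, 43, 1035] [253.7 179.1] P [0.5308 0.1602]
blue [213, 32, 45, 50, 863] [231.   50.7] P [0.4672 0.2725]
scene
red [406, 47, 21, 30, 484] [415.5  61.3] P [-0.0734  1.3925]
red [483, 82, 25, 27, 512] [494.8  95. ] P [0.4461 1.3396]
red [314, 145, 13, 10, 113] [319.7 149.5] P [0.4354 0.3546]
red [201, 162, 24, 19, 190] [212.8 170.5] P [ 0.3659 -0.003 ]
red [141, 202, 8, 14, 86] [144.8 207.9] P [ 0.4417 -0.244 ]
yel [281, 174, 15, 13, 157] [287.8 180.3] P [0.535  0.1611]
blue [441, 0, 14, 15, 125] [448.1   7. ] P [-1.0609  2.9509]
blue [299, 157, 13, 11, 126] [305.1 161.7] P [0.4746 0.2672]
blue [135, 218, 20, 12, 145] [144.7 224.1] P [ 0.5101 -0.2662]
side
red [316, 188, 16, 19, 104] [323.3 196.7] P [0.2988 0.0839]
red [274, 249, 15, 13, 141] [280.9 254.4] P [0.4348 0.35  ]
yel [451, 175, 61, 65, 3006] [486.  208.5] P [-0.2369  0.1227]
yel [244, 204, 14, 12, 126] [250.6 209.8] P [0.5345 0.1598]
blue [262, 0, 28, 9, 110] [275.4   2.9] P [ 0.5132 -2.2802]
blue [470, 0, 39, 47, 557] [492.8  13.4] P [-1.1709 -2.2146]
blue [262, 227, 14, 11, 117] [268.6 232.2] P [0.4734 0.2604]
```

Call:
{"op": "play_rows", "data": {"increments": [[1,[0,0,-35],[0,0,0]],[1,[0,0,-40],[0,0,0]],[1,[0,0,-40],[0,0,0]],[1,[0,0,-40],[0,0,0]],[1,[0,0,-20],[0,0,0]],[1,[0,0,-10],[0,0,0]],[1,[0,0,0],[0,0,0]],[0.5,[0,0,0],[0,0,0]],[0.5,[0,0,0],[0,0,0]],[0.4,[0,0,0],[0,0,0]],[0.4,[0,0,0],[0,0,0]],[0.4,[0,0,0],[0,0,0]]], "squeeze": 40}}

```text
time_s: 43.25
position: [0.5343, 0.1605, 0.0237]
tool_rot: [0.0, 0.575, 0.818, 0.001]
wrist_force: [-0.2, -0.6, 2.8]
gripper_width: 0.0511
finger_force: 39.2
```

Call:
{"op": "play_rows", "data": {"increments": [[0.4,[0,0,0],[0,0,0]],[0.4,[0,0,0],[0,0,0]]]}}

```text
time_s: 43.45
position: [0.5343, 0.1605, 0.0237]
tool_rot: [0.0, 0.575, 0.818, 0.0]
wrist_force: [-0.7, -0.2, 5.6]
gripper_width: 0.0516
finger_force: 40.0
```

Call:
{"op": "play_rows", "data": {"increments": [[0.4,[0,0,12],[0,0,0]],[0.4,[0,0,30],[0,0,0]],[0.4,[0,0,40],[0,0,0]],[0.4,[0,0,40],[0,0,0]],[0.4,[0,0,40],[0,0,0]],[0.4,[0,0,40],[0,0,0]],[0.4,[0,0,40],[0,0,0]],[0.4,[0,0,40],[0,0,0]],[0.4,[0,0,40],[0,0,0]],[0.4,[0,0,40],[0,0,0]],[0.4,[0,0,40],[0,0,0]],[0.4,[0,0,0],[0,0,0]]]}}

```text
time_s: 44.65
position: [0.5353, 0.1608, 0.4316]
tool_rot: [0.003, 0.575, 0.818, 0.004]
wrist_force: [0.8, -0.3, -1.4]
gripper_width: 0.0517
finger_force: 40.0
```

Call:
{"op": "play_rows", "data": {"increments": [[0.4,[0,0,20],[0,0,0]],[0.4,[0,0,0],[0,0,0]],[0.4,[1,-32,0],[0,0,0]],[0.4,[1,-32,0],[0,0,0]],[0.4,[1,-32,0],[0,0,0]],[0.4,[1,-32,0],[0,0,0]],[0.4,[1,-32,0],[0,0,0]],[0.4,[0,0,0],[0,0,0]],[0.4,[0,0,0],[0,0,0]]]}}

```text
time_s: 45.55
position: [0.5381, 0.0, 0.4436]
tool_rot: [-0.001, 0.576, 0.818, -0.0]
wrist_force: [-0.2, 0.7, -1.3]
gripper_width: 0.0514
finger_force: 40.0
```

Run:
```python
from h import *
st()
```

```text
t 45.55 p [538.1   0.  443.6] xang 109.73 yang 19.73 z [-0.002  0.    -1.   ] w 51.4 F [-0.2  0.7 -1.3] fg 40.0 j [-0.02  0.11  1.55  0.    1.49 -0.37]
```

Lift the last 42 mm, then the same roll, hold and roll back.

Call:
{"op": "play_rows", "data": {"increments": [[0.4,[1,0,21],[0,0,0]],[0.4,[1,0,20],[0,0,0]],[0.4,[0,0,0],[0,0,0]]]}}

```text
time_s: 45.85
position: [0.5416, 0.0015, 0.488]
tool_rot: [0.001, 0.574, 0.819, 0.001]
wrist_force: [0.5, -0.3, -2.7]
gripper_width: 0.0517
finger_force: 40.0
```

Call:
{"op": "play_rows", "data": {"increments": [[0.4,[0,32.4,1.7],[6,0,0]],[0.4,[0,32,5.1],[6,0,0]],[0.4,[0,31.3,8.4],[6,0,0]],[0.4,[0,30.3,11.6],[6,0,0]],[0.4,[0,28.9,14.7],[6,0,0]],[0.4,[0,27.2,17.7],[6,0,0]]]}}

```text
time_s: 46.45
position: [0.5401, 0.1843, 0.544]
tool_rot: [-0.18, 0.547, 0.778, 0.254]
wrist_force: [-0.2, 0.1, -2.4]
gripper_width: 0.0515
finger_force: 40.0
```

Call:
{"op": "play_rows", "data": {"increments": [[0.4,[0,25.2,20.4],[6,0,0]],[0.4,[0,22.9,22.9],[6,0,0]],[0.4,[0,20.4,25.2],[6,0,0]],[0.4,[0,17.7,27.2],[6,0,0]],[0.4,[0,14.7,28.9],[6,0,0]],[0.4,[0,11.6,30.3],[6,0,0]],[0.4,[0,8.4,31.3],[6,0,0]],[0.4,[0,5.1,32],[6,0,0]],[0.4,[0,1.7,32.4],[6,0,0]],[0.4,[0,-1.7,32.4],[6,0,0]],[0.4,[0,-5.1,32],[6,0,0]],[0.4,[0,-8.4,31.3],[6,0,0]]]}}

```text
time_s: 47.65
position: [0.5412, 0.2956, 0.8907]
tool_rot: [-0.467, 0.338, 0.479, 0.662]
wrist_force: [0.2, 0.6, -1.6]
gripper_width: 0.0513
finger_force: 40.0
```

Call:
{"op": "play_rows", "data": {"increments": [[0.4,[0,-11.6,30.3],[6,0,0]],[0.4,[0,-14.7,28.9],[6,0,0]],[0.4,[0,-17.7,27.2],[6,0,0]],[0.4,[0,-20.4,25.2],[6,0,0]],[0.4,[0,-22.9,22.9],[6,0,0]],[0.4,[0,-25.2,20.4],[6,0,0]],[0.4,[0,-27.2,17.7],[6,0,0]],[0.4,[0,-28.9,14.7],[6,0,0]],[0.4,[0,-30.3,11.6],[6,0,0]],[0.4,[0,-31.3,8.4],[6,0,0]],[0.4,[0,-32,5.1],[6,0,0]],[0.4,[0,-32.4,1.7],[6,0,0]]]}}

```text
time_s: 48.85
position: [0.5424, -0.0001, 1.1039]
tool_rot: [-0.576, 0.001, -0.003, 0.818]
wrist_force: [-0.1, 0.2, -1.9]
gripper_width: 0.0514
finger_force: 40.0
```

Call:
{"op": "play_rows", "data": {"increments": [[0.4,[0,0,0],[0,0,0]],[0.4,[0,0,0],[0,0,0]],[0.4,[0,0,0],[0,0,0]],[0.4,[0,0,0],[0,0,0]],[0.4,[0,0,0],[0,0,0]],[0.4,[0,0,0],[0,0,0]],[0.4,[0,0,0],[0,0,0]],[0.4,[0,0,0],[0,0,0]],[0.4,[0,0,0],[0,0,0]],[0.4,[0,0,0],[0,0,0]],[0.4,[0,0,0],[0,0,0]],[0.4,[0,0,0],[0,0,0]]]}}

```text
time_s: 50.05
position: [0.5408, 0.0004, 1.1056]
tool_rot: [-0.575, 0.0, 0.0, 0.818]
wrist_force: [0.9, -0.6, -1.0]
gripper_width: 0.0515
finger_force: 40.0
```

Call:
{"op": "play_rows", "data": {"increments": [[0.4,[0,0,0],[0,0,0]],[0.4,[0,0,0],[0,0,0]],[0.4,[0,0,0],[0,0,0]],[0.4,[0,0,0],[0,0,0]],[0.4,[0,0,0],[0,0,0]],[0.4,[0,0,0],[0,0,0]],[0.4,[0,0,0],[0,0,0]],[0.4,[0,0,0],[0,0,0]],[0.4,[0,0,0],[0,0,0]],[0.4,[0,0,0],[0,0,0]],[0.4,[0,0,0],[0,0,0]],[0.4,[0,0,0],[0,0,0]]]}}

```text
time_s: 51.25
position: [0.5408, 0.0004, 1.1056]
tool_rot: [-0.575, -0.0, -0.0, 0.818]
wrist_force: [-1.1, 0.0, -3.0]
gripper_width: 0.0515
finger_force: 40.0
```

Call:
{"op": "play_rows", "data": {"increments": [[0.4,[0,32.4,-1.7],[-6,0,0]],[0.4,[0,32,-5.1],[-6,0,0]],[0.4,[0,31.3,-8.4],[-6,0,0]],[0.4,[0,30.3,-11.6],[-6,0,0]],[0.4,[0,28.9,-14.7],[-6,0,0]],[0.4,[0,27.2,-17.7],[-6,0,0]],[0.4,[0,25.2,-20.4],[-6,0,0]],[0.4,[0,22.9,-22.9],[-6,0,0]],[0.4,[0,20.4,-25.2],[-6,0,0]],[0.4,[0,17.7,-27.2],[-6,0,0]]]}}

```text
time_s: 52.25
position: [0.5407, 0.2696, 0.9493]
tool_rot: [-0.497, 0.289, 0.411, 0.708]
wrist_force: [-0.2, 0.4, -1.2]
gripper_width: 0.0517
finger_force: 40.0
```

Call:
{"op": "play_rows", "data": {"increments": [[0.4,[0,14.7,-28.9],[-6,0,0]],[0.4,[0,11.6,-30.3],[-6,0,0]],[0.4,[0,8.4,-31.3],[-6,0,0]],[0.4,[0,5.1,-32],[-6,0,0]],[0.4,[0,1.7,-32.4],[-6,0,0]],[0.4,[0,-1.7,-32.4],[-6,0,0]],[0.4,[0,-5.1,-32],[-6,0,0]],[0.4,[0,-8.4,-31.3],[-6,0,0]],[0.4,[0,-11.6,-30.3],[-6,0,0]],[0.4,[0,-14.7,-28.9],[-6,0,0]]]}}

```text
time_s: 53.25
position: [0.5407, 0.2679, 0.6394]
tool_rot: [-0.286, 0.499, 0.71, 0.407]
wrist_force: [-0.5, 0.8, -2.3]
gripper_width: 0.0513
finger_force: 40.0
```

Call:
{"op": "play_rows", "data": {"increments": [[0.4,[0,-17.7,-27.2],[-6,0,0]],[0.4,[0,-20.4,-25.2],[-6,0,0]],[0.4,[0,-22.9,-22.9],[-6,0,0]],[0.4,[0,-25.2,-20.4],[-6,0,0]],[0.4,[0,-27.2,-17.7],[-6,0,0]],[0.4,[0,-28.9,-14.7],[-6,0,0]],[0.4,[0,-30.3,-11.6],[-6,0,0]],[0.4,[0,-31.3,-8.4],[-6,0,0]],[0.4,[0,-32,-5.1],[-6,0,0]],[0.4,[0,-32.4,-1.7],[-6,0,0]],[0.4,[0,0,0],[0,0,0]]]}}

```text
time_s: 54.35
position: [0.5407, -0.0007, 0.486]
tool_rot: [0.001, 0.575, 0.818, -0.001]
wrist_force: [-0.5, 0.5, -1.6]
gripper_width: 0.0514
finger_force: 40.0
```

Run:
```python
from h import *
s,p,M=st()
for n in('scene','side'):
    im,m=snap(n,n+'16');print(n);lids(im,m,names=('red','yel','blue'))
```

```text
t 54.35 p [540.7  -0.7 486. ] xang 109.81 yang 19.81 z [-0.    -0.003 -1.   ] w 51.4 F [-0.5  0.5 -1.6] fg 40.0 j [-0.02  0.1   1.47 -0.    1.57 -0.37]
scene
red [406, 47, 21, 30, 483] [415.5  61.4] P [-0.0732  1.3922]
red [483, 82, 25, 27, 509] [494.8  95. ] P [0.4461 1.3398]
red [314, 145, 13, 10, 113] [319.7 149.4] P [0.435  0.3549]
red [201, 162, 24, 19, 189] [212.9 170.5] P [ 0.3662 -0.0027]
red [141, 202, 8, 14, 85] [144.9 208. ] P [ 0.4418 -0.244 ]
yel [221, 20, 16, 13, 186] [229.1  26.2] P [-1.3463  0.9218]
yel [221, 48, 22, 5, 73] [231.5  50.5] P [-0.7781  0.6496]
blue [441, 0, 14, 15, 99] [448.3   6.8] P [-1.0666  2.9609]
blue [299, 157, 13, 11, 126] [305.1 161.7] P [0.4746 0.2672]
blue [135, 218, 20, 11, 143] [144.6 224.1] P [ 0.51   -0.2664]
side
red [316, 188, 16, 20, 116] [324.1 197.9] P [0.2963 0.09  ]
red [274, 249, 15, 13, 145] [281.  254.7] P [0.4345 0.3509]
yel [242, 45, 15, 11, 148] [248.9  50. ] P [ 0.6431 -1.2484]
yel [451, 175, 61, 65, 3012] [486.  208.5] P [-0.2368  0.1225]
blue [262, 0, 43, 24, 825] [286.   10.1] P [ 0.4307 -2.083 ]
blue [262, 228, 14, 10, 114] [268.5 232.4] P [0.4736 0.261 ]
```

Call:
{"op": "play_rows", "data": {"increments": [[0.4,[-1.5,32.3,0],[0,0,0]],[0.4,[-1.5,32.3,0],[0,0,0]],[0.4,[-1.5,32.3,0],[0,0,0]],[0.4,[-1.5,32.3,0],[0,0,0]],[0.4,[-1.5,32.3,0],[0,0,0]],[0.4,[0,0,-20],[0,0,0]],[0.4,[0,0,-40],[0,0,0]],[0.4,[0,0,-40],[0,0,0]],[0.4,[0,0,-40],[0,0,0]],[0.4,[0,0,-40],[0,0,0]],[0.4,[0,0,-40],[0,0,0]],[0.4,[0,0,-40],[0,0,0]]]}}

```text
time_s: 55.65
position: [0.5331, 0.1626, 0.2248]
tool_rot: [-0.0, 0.575, 0.818, 0.001]
wrist_force: [0.1, 0.6, -1.1]
gripper_width: 0.0515
finger_force: 40.0
```

Call:
{"op": "play_rows", "data": {"increments": [[0.4,[0,0,-40],[0,0,0]],[0.4,[0,0,-40],[0,0,0]],[0.4,[0,0,-40],[0,0,0]],[0.4,[0,0,-20],[0,0,0]],[0.4,[0,0,0],[0,0,0]],[0.4,[0,0,0],[0,0,0]]]}}

```text
time_s: 56.25
position: [0.5336, 0.1623, 0.0864]
tool_rot: [-0.0, 0.575, 0.818, 0.0]
wrist_force: [-0.3, 0.3, -2.4]
gripper_width: 0.0514
finger_force: 40.0
```

Call:
{"op": "play_rows", "data": {"increments": [[0.4,[0,0,-30],[0,0,0]],[0.4,[0,0,-18],[0,0,0]],[0.4,[0,0,-8],[0,0,0]],[0.4,[0,0,-3],[0,0,0]],[0.4,[0,0,0],[0,0,0]],[0.4,[0,0,0],[0,0,0]]]}}

```text
time_s: 56.85
position: [0.5341, 0.1622, 0.0282]
tool_rot: [0.001, 0.575, 0.818, 0.001]
wrist_force: [0.8, -1.0, -1.9]
gripper_width: 0.0515
finger_force: 40.0
```

Call:
{"op": "play_rows", "data": {"increments": [[0.4,[0,0,-1.5],[0,0,0]],[0.4,[0,0,0],[0,0,0]]]}}

```text
time_s: 57.05
position: [0.5336, 0.162, 0.026]
tool_rot: [0.0, 0.575, 0.818, 0.0]
wrist_force: [-1.2, -0.5, -2.4]
gripper_width: 0.0512
finger_force: 40.0
```

Call:
{"op": "play_rows", "data": {"increments": [[0.4,[0,0,-1.5],[0,0,0]],[0.4,[0,0,0],[0,0,0]]]}}

```text
time_s: 57.25
position: [0.5332, 0.1619, 0.024]
tool_rot: [-0.0, 0.575, 0.818, -0.0]
wrist_force: [0.6, -0.7, -1.3]
gripper_width: 0.0513
finger_force: 40.0
```

Call:
{"op": "play_rows", "data": {"increments": [[0.4,[0,0,-1],[0,0,0]],[0.4,[0,0,0],[0,0,0]]]}}

```text
time_s: 57.45
position: [0.5332, 0.1619, 0.0237]
tool_rot: [-0.0, 0.575, 0.818, -0.0]
wrist_force: [-2.7, -0.9, 6.6]
gripper_width: 0.0516
finger_force: 40.0
```

Call:
{"op": "play_rows", "data": {"increments": [[0.4,[0,0,-0.5],[0,0,0]],[0.4,[0,0,0],[0,0,0]]]}}

```text
time_s: 57.65
position: [0.5332, 0.1619, 0.0237]
tool_rot: [-0.0, 0.575, 0.818, 0.0]
wrist_force: [-4.3, -1.5, 12.3]
gripper_width: 0.0515
finger_force: 40.0
```

Call:
{"op": "play_rows", "data": {"increments": [[0.72,[0,0,0],[0,0,0]],[0.72,[0,0,0],[0,0,0]],[0.72,[0,0,0],[0,0,0]],[0.72,[0,0,20],[0,0,0]],[0.72,[0,0,40],[0,0,0]],[1,[0,0,40],[0,0,0]],[1,[0,0,40],[0,0,0]],[1,[0,0,40],[0,0,0]],[1,[0,0,10],[0,0,0]],[1,[0,0,0],[0,0,0]]]}}

```text
time_s: 58.65
position: [0.5343, 0.1621, 0.2142]
tool_rot: [0.001, 0.575, 0.818, 0.001]
wrist_force: [-0.6, -0.7, -0.8]
gripper_width: 0.0876
finger_force: 0.0
```

Call:
{"op": "play_rows", "data": {"increments": [[1,[-15,25.5,0],[0,0,2.5]],[1,[-15,25.5,0],[0,0,2.5]],[1,[-15,25.5,0],[0,0,2.5]],[1,[-14.4,25.5,0],[0,0,2.5]],[1,[0,0,0],[0,0,0]],[1,[0,0,0],[0,0,0]]]}}

```text
time_s: 59.25
position: [0.4729, 0.2637, 0.2107]
tool_rot: [-0.001, 0.501, 0.866, -0.001]
wrist_force: [0.0, -0.2, 0.4]
gripper_width: 0.0875
finger_force: 0.0
```

Run:
```python
from h import *
s,p,M=st()
for n in('wrist','scene','side'):
    im,m=snap(n,n+'17');print(n);lids(im,m,names=('red','yel','blue'))
```

```text
t 59.25 p [472.9 263.7 210.7] xang 119.88 yang 29.88 z [-0.003 -0.002 -1.   ] w 87.5 F [ 0.  -0.2  0.4] fg 0.0 j [ 0.49  0.32  1.82 -0.    1.   -0.03]
wrist
red [45, 218, 21, 26, 293] [ 58.6 229.6] P [0.3053 0.0986]
yel [130, 0, 28, 22, 417] [144.7  10.2] P [0.2981 0.3548]
yel [140, 0, 28, 33, 133] [159.1  20. ] P [0.3141 0.3538]
yel [240, 257, 35, 17, 224] [256.5 263.1] P [0.5246 0.1767]
blue [238, 156, 40, 42, 1094] [255.2 177. ] P [0.4717 0.2657]
scene
red [406, 47, 21, 30, 482] [415.5  61.4] P [-0.0721  1.391 ]
red [483, 82, 25, 28, 510] [494.9  95.1] P [0.4465 1.3396]
red [314, 145, 13, 10, 113] [319.7 149.4] P [0.435  0.3549]
red [201, 162, 24, 19, 192] [213.1 170.4] P [ 0.3656 -0.0018]
red [141, 202, 8, 14, 85] [144.9 208. ] P [ 0.4418 -0.244 ]
yel [281, 174, 15, 13, 164] [287.7 179.8] P [0.5325 0.1627]
blue [442, 0, 13, 15, 116] [448.2   6.4] P [-1.0784  2.9756]
blue [299, 157, 13, 11, 126] [305.2 161.8] P [0.475  0.2672]
blue [135, 218, 20, 11, 142] [144.8 224. ] P [ 0.51  -0.266]
side
red [316, 188, 16, 20, 123] [323.5 197.6] P [0.2984 0.0881]
red [274, 249, 15, 13, 143] [281.1 254.5] P [0.4342 0.3501]
yel [451, 175, 61, 65, 3023] [485.8 208.5] P [-0.2362  0.1227]
yel [245, 204, 14, 13, 137] [251.4 209.7] P [0.5322 0.1594]
blue [262, 0, 43, 24, 497] [281.    6.6] P [ 0.4685 -2.1755]
blue [262, 228, 14, 9, 78] [267.8 232.3] P [0.4756 0.2607]
```

Call:
{"op": "play_rows", "data": {"increments": [[1,[0,0,-35],[0,0,0]],[1,[0,0,-40],[0,0,0]],[1,[0,0,-40],[0,0,0]],[1,[0,0,-40],[0,0,0]],[1,[0,0,-24],[0,0,0]],[1,[0,0,-11],[0,0,0]],[1,[0,0,0],[0,0,0]],[0.5,[0,0,0],[0,0,0]],[0.5,[0,0,0],[0,0,0]],[0.4,[0,0,0],[0,0,0]],[0.4,[0,0,0],[0,0,0]],[0.4,[0,0,0],[0,0,0]]], "squeeze": 40}}

```text
time_s: 60.6
position: [0.4744, 0.2642, 0.0232]
tool_rot: [0.0, 0.501, 0.865, 0.001]
wrist_force: [0.5, 0.1, 4.6]
gripper_width: 0.0515
finger_force: 39.3
```

Call:
{"op": "play_rows", "data": {"increments": [[0.4,[0,0,0],[0,0,0]],[0.4,[0,0,0],[0,0,0]]]}}

```text
time_s: 60.8
position: [0.4744, 0.2642, 0.0232]
tool_rot: [0.0, 0.501, 0.865, 0.001]
wrist_force: [-1.3, -0.3, 5.9]
gripper_width: 0.0515
finger_force: 40.0
```

Call:
{"op": "play_rows", "data": {"increments": [[0.4,[0,0,12],[0,0,0]],[0.4,[0,0,30],[0,0,0]],[0.4,[0,0,40],[0,0,0]],[0.4,[0,0,40],[0,0,0]],[0.4,[0,0,40],[0,0,0]],[0.4,[0,0,40],[0,0,0]],[0.4,[0,0,40],[0,0,0]],[0.4,[0,0,40],[0,0,0]],[0.4,[0,0,40],[0,0,0]],[0.4,[0,0,40],[0,0,0]],[0.4,[0,0,40],[0,0,0]],[0.4,[0,0,40],[0,0,0]]]}}

```text
time_s: 62.0
position: [0.4729, 0.2634, 0.4666]
tool_rot: [-0.0, 0.501, 0.865, -0.0]
wrist_force: [0.5, -0.0, -2.2]
gripper_width: 0.0515
finger_force: 40.0
```

Call:
{"op": "play_rows", "data": {"increments": [[0.4,[0,0,20],[0,0,0]],[0.4,[0,0,0],[0,0,0]],[0.4,[8.2,-33,0],[0,0,0]],[0.4,[8.2,-33,0],[0,0,0]],[0.4,[8.2,-33,0],[0,0,0]],[0.4,[8.2,-33,0],[0,0,0]],[0.4,[8.2,-33,0],[0,0,0]],[0.4,[8.2,-33,0],[0,0,0]],[0.4,[8.2,-33,0],[0,0,0]],[0.4,[8.2,-33,0],[0,0,0]],[0.4,[0,0,0],[0,0,0]],[0.4,[0,0,0],[0,0,0]]]}}

```text
time_s: 63.2
position: [0.5387, -0.0005, 0.4828]
tool_rot: [-0.001, 0.502, 0.865, -0.001]
wrist_force: [-0.4, 0.2, -0.6]
gripper_width: 0.0513
finger_force: 40.0
```

Run:
```python
from h import *
st()
```

```text
t 63.2 p [ 5.387e+02 -5.000e-01  4.828e+02] xang 119.73 yang 29.73 z [-0.003  0.    -1.   ] w 51.3 F [-0.4  0.2 -0.6] fg 40.0 j [-0.02  0.1   1.48  0.    1.57 -0.54]
```

Call:
{"op": "play_rows", "data": {"increments": [[0.4,[0,32.4,1.7],[6,0,0]],[0.4,[0,32,5.1],[6,0,0]],[0.4,[0,31.3,8.4],[6,0,0]],[0.4,[0,30.3,11.6],[6,0,0]],[0.4,[0,28.9,14.7],[6,0,0]],[0.4,[0,27.2,17.7],[6,0,0]]]}}

```text
time_s: 63.8
position: [0.5383, 0.1844, 0.5436]
tool_rot: [-0.157, 0.476, 0.823, 0.268]
wrist_force: [-0.5, -0.3, -1.0]
gripper_width: 0.0514
finger_force: 40.0
```

Call:
{"op": "play_rows", "data": {"increments": [[0.4,[0,25.2,20.4],[6,0,0]],[0.4,[0,22.9,22.9],[6,0,0]],[0.4,[0,20.4,25.2],[6,0,0]],[0.4,[0,17.7,27.2],[6,0,0]],[0.4,[0,14.7,28.9],[6,0,0]],[0.4,[0,11.6,30.3],[6,0,0]],[0.4,[0,8.4,31.3],[6,0,0]],[0.4,[0,5.1,32],[6,0,0]],[0.4,[0,1.7,32.4],[6,0,0]],[0.4,[0,-1.7,32.4],[6,0,0]],[0.4,[0,-5.1,32],[6,0,0]],[0.4,[0,-8.4,31.3],[6,0,0]]]}}

```text
time_s: 65.0
position: [0.5386, 0.2956, 0.8904]
tool_rot: [-0.408, 0.294, 0.507, 0.7]
wrist_force: [0.2, 0.6, -2.1]
gripper_width: 0.0519
finger_force: 40.0
```

Call:
{"op": "play_rows", "data": {"increments": [[0.4,[0,-11.6,30.3],[6,0,0]],[0.4,[0,-14.7,28.9],[6,0,0]],[0.4,[0,-17.7,27.2],[6,0,0]],[0.4,[0,-20.4,25.2],[6,0,0]],[0.4,[0,-22.9,22.9],[6,0,0]],[0.4,[0,-25.2,20.4],[6,0,0]],[0.4,[0,-27.2,17.7],[6,0,0]],[0.4,[0,-28.9,14.7],[6,0,0]],[0.4,[0,-30.3,11.6],[6,0,0]],[0.4,[0,-31.3,8.4],[6,0,0]],[0.4,[0,-32,5.1],[6,0,0]],[0.4,[0,-32.4,1.7],[6,0,0]]]}}

```text
time_s: 66.2
position: [0.5396, -0.0002, 1.1035]
tool_rot: [-0.503, -0.0, -0.002, 0.864]
wrist_force: [-1.1, -0.2, -1.1]
gripper_width: 0.0513
finger_force: 40.0
```

Call:
{"op": "play_rows", "data": {"increments": [[0.4,[0,0,0],[0,0,0]],[0.4,[0,0,0],[0,0,0]],[0.4,[0,0,0],[0,0,0]],[0.4,[0,0,0],[0,0,0]],[0.4,[0,0,0],[0,0,0]],[0.4,[0,0,0],[0,0,0]],[0.4,[0,0,0],[0,0,0]],[0.4,[0,0,0],[0,0,0]],[0.4,[0,0,0],[0,0,0]],[0.4,[0,0,0],[0,0,0]],[0.4,[0,0,0],[0,0,0]],[0.4,[0,0,0],[0,0,0]]]}}

```text
time_s: 67.4
position: [0.5395, -0.0001, 1.1041]
tool_rot: [-0.501, 0.0, 0.0, 0.865]
wrist_force: [0.8, -0.5, -1.2]
gripper_width: 0.051
finger_force: 40.0
```

Call:
{"op": "play_rows", "data": {"increments": [[0.4,[0,0,0],[0,0,0]],[0.4,[0,0,0],[0,0,0]],[0.4,[0,0,0],[0,0,0]],[0.4,[0,0,0],[0,0,0]],[0.4,[0,0,0],[0,0,0]],[0.4,[0,0,0],[0,0,0]],[0.4,[0,0,0],[0,0,0]],[0.4,[0,0,0],[0,0,0]],[0.4,[0,0,0],[0,0,0]],[0.4,[0,0,0],[0,0,0]],[0.4,[0,0,0],[0,0,0]],[0.4,[0,0,0],[0,0,0]]]}}

```text
time_s: 68.6
position: [0.5395, -0.0001, 1.1041]
tool_rot: [-0.501, -0.0, -0.0, 0.865]
wrist_force: [0.1, 0.1, -1.3]
gripper_width: 0.0517
finger_force: 40.0
```

Call:
{"op": "play_rows", "data": {"increments": [[0.4,[0,32.4,-1.7],[-6,0,0]],[0.4,[0,32,-5.1],[-6,0,0]],[0.4,[0,31.3,-8.4],[-6,0,0]],[0.4,[0,30.3,-11.6],[-6,0,0]],[0.4,[0,28.9,-14.7],[-6,0,0]],[0.4,[0,27.2,-17.7],[-6,0,0]],[0.4,[0,25.2,-20.4],[-6,0,0]],[0.4,[0,22.9,-22.9],[-6,0,0]],[0.4,[0,20.4,-25.2],[-6,0,0]],[0.4,[0,17.7,-27.2],[-6,0,0]]]}}

```text
time_s: 69.6
position: [0.5394, 0.269, 0.9479]
tool_rot: [-0.433, 0.252, 0.435, 0.748]
wrist_force: [-1.1, 0.0, -1.0]
gripper_width: 0.0517
finger_force: 40.0
```

Call:
{"op": "play_rows", "data": {"increments": [[0.4,[0,14.7,-28.9],[-6,0,0]],[0.4,[0,11.6,-30.3],[-6,0,0]],[0.4,[0,8.4,-31.3],[-6,0,0]],[0.4,[0,5.1,-32],[-6,0,0]],[0.4,[0,1.7,-32.4],[-6,0,0]],[0.4,[0,-1.7,-32.4],[-6,0,0]],[0.4,[0,-5.1,-32],[-6,0,0]],[0.4,[0,-8.4,-31.3],[-6,0,0]],[0.4,[0,-11.6,-30.3],[-6,0,0]],[0.4,[0,-14.7,-28.9],[-6,0,0]]]}}

```text
time_s: 70.6
position: [0.5394, 0.2674, 0.638]
tool_rot: [-0.25, 0.435, 0.75, 0.431]
wrist_force: [-0.5, -0.0, -1.4]
gripper_width: 0.0514
finger_force: 40.0
```

Call:
{"op": "play_rows", "data": {"increments": [[0.4,[0,-17.7,-27.2],[-6,0,0]],[0.4,[0,-20.4,-25.2],[-6,0,0]],[0.4,[0,-22.9,-22.9],[-6,0,0]],[0.4,[0,-25.2,-20.4],[-6,0,0]],[0.4,[0,-27.2,-17.7],[-6,0,0]],[0.4,[0,-28.9,-14.7],[-6,0,0]],[0.4,[0,-30.3,-11.6],[-6,0,0]],[0.4,[0,-31.3,-8.4],[-6,0,0]],[0.4,[0,-32,-5.1],[-6,0,0]],[0.4,[0,-32.4,-1.7],[-6,0,0]],[0.4,[0,0,0],[0,0,0]]]}}

```text
time_s: 71.7
position: [0.5394, -0.001, 0.4845]
tool_rot: [0.001, 0.501, 0.865, -0.001]
wrist_force: [0.1, 0.5, -0.1]
gripper_width: 0.0515
finger_force: 40.0
```

Run:
```python
from h import *
s,p,M=st()
for n in('scene','side'):
    im,m=snap(n,n+'18');print(n);lids(im,m,names=('red','yel'))
```

```text
t 71.7 p [539.4  -1.  484.5] xang 119.81 yang 29.81 z [-0.    -0.002 -1.   ] w 51.5 F [ 0.1  0.5 -0.1] fg 40.0 j [-0.02  0.1   1.48 -0.    1.57 -0.54]
scene
red [406, 47, 21, 30, 485] [415.5  61.4] P [-0.0724  1.3914]
red [483, 82, 25, 27, 507] [494.8  95. ] P [0.4461 1.3398]
red [314, 145, 13, 10, 113] [319.7 149.4] P [0.435  0.3549]
red [200, 162, 25, 19, 192] [212.6 170.7] P [ 0.3665 -0.0037]
red [141, 202, 8, 14, 85] [144.9 208. ] P [ 0.4418 -0.244 ]
yel [281, 174, 15, 13, 163] [287.8 179.8] P [0.5327 0.1627]
side
red [316, 188, 16, 20, 119] [324.  197.9] P [0.2968 0.0897]
red [274, 249, 15, 13, 150] [280.8 254.7] P [0.4352 0.3509]
yel [451, 175, 61, 65, 3020] [485.9 208.4] P [-0.2367  0.1223]
yel [245, 204, 14, 13, 138] [251.4 209.8] P [0.5321 0.1596]
```

Call:
{"op": "play_rows", "data": {"increments": [[0.4,[-8,32.9,0],[0,0,0]],[0.4,[-8,32.9,0],[0,0,0]],[0.4,[-8,32.9,0],[0,0,0]],[0.4,[-8,32.9,0],[0,0,0]],[0.4,[-8,32.9,0],[0,0,0]],[0.4,[-8,32.9,0],[0,0,0]],[0.4,[-8,32.9,0],[0,0,0]],[0.4,[-8,32.9,0],[0,0,0]],[0.4,[0,0,0],[0,0,0]],[0.4,[0,0,-30],[0,0,0]],[0.4,[0,0,-40],[0,0,0]],[0.4,[0,0,-40],[0,0,0]]]}}

```text
time_s: 73.0
position: [0.4754, 0.2632, 0.3739]
tool_rot: [-0.0, 0.501, 0.865, 0.001]
wrist_force: [-0.2, -0.2, -1.3]
gripper_width: 0.0515
finger_force: 40.0
```

Call:
{"op": "play_rows", "data": {"increments": [[0.4,[0,0,-40],[0,0,0]],[0.4,[0,0,-40],[0,0,0]],[0.4,[0,0,-40],[0,0,0]],[0.4,[0,0,-40],[0,0,0]],[0.4,[0,0,-40],[0,0,0]],[0.4,[0,0,-40],[0,0,0]],[0.4,[0,0,-30],[0,0,0]],[0.4,[0,0,-10],[0,0,0]],[0.4,[0,0,0],[0,0,0]],[0.4,[0,0,0],[0,0,0]]]}}

```text
time_s: 74.0
position: [0.4765, 0.2635, 0.0958]
tool_rot: [0.0, 0.502, 0.865, 0.001]
wrist_force: [-0.1, 0.0, -0.9]
gripper_width: 0.0513
finger_force: 40.0
```

Call:
{"op": "play_rows", "data": {"increments": [[0.4,[0,0,-35],[0,0,0]],[0.4,[0,0,-22],[0,0,0]],[0.4,[0,0,-9],[0,0,0]],[0.4,[0,0,-3],[0,0,0]],[0.4,[0,0,0],[0,0,0]],[0.4,[0,0,0],[0,0,0]]]}}

```text
time_s: 74.6
position: [0.4764, 0.2636, 0.0268]
tool_rot: [0.001, 0.501, 0.865, 0.001]
wrist_force: [-0.3, 0.9, -2.3]
gripper_width: 0.0518
finger_force: 40.0
```

Call:
{"op": "play_rows", "data": {"increments": [[0.4,[0,0,-1.5],[0,0,0]],[0.4,[0,0,0],[0,0,0]]]}}

```text
time_s: 74.8
position: [0.4758, 0.2632, 0.0246]
tool_rot: [0.0, 0.501, 0.865, 0.0]
wrist_force: [-1.1, -0.6, -0.9]
gripper_width: 0.0515
finger_force: 40.0
```

Call:
{"op": "play_rows", "data": {"increments": [[0.4,[0,0,-1],[0,0,0]],[0.4,[0,0,0],[0,0,0]]]}}

```text
time_s: 75.0
position: [0.4757, 0.2632, 0.0233]
tool_rot: [0.0, 0.501, 0.865, 0.0]
wrist_force: [0.0, -0.3, 0.9]
gripper_width: 0.0514
finger_force: 40.0
```

Call:
{"op": "play_rows", "data": {"increments": [[0.4,[0,0,-0.7],[0,0,0]],[0.4,[0,0,0],[0,0,0]]]}}

```text
time_s: 75.2
position: [0.4757, 0.2632, 0.0232]
tool_rot: [0.0, 0.501, 0.865, 0.0]
wrist_force: [-2.9, -1.2, 9.3]
gripper_width: 0.0514
finger_force: 40.0
```

Call:
{"op": "play_rows", "data": {"increments": [[0.4,[0,0,-0.5],[0,0,0]],[0.4,[0,0,0],[0,0,0]]]}}

```text
time_s: 75.4
position: [0.4757, 0.2632, 0.0232]
tool_rot: [0.0, 0.501, 0.865, 0.0]
wrist_force: [-4.3, -2.4, 15.7]
gripper_width: 0.0514
finger_force: 40.0
```

Seated. I release, rise clear, and take the last picture.

Call:
{"op": "play_rows", "data": {"increments": [[0.72,[0,0,0],[0,0,0]],[0.72,[0,0,0],[0,0,0]],[0.72,[0,0,0],[0,0,0]],[0.72,[0,0,20],[0,0,0]],[0.72,[0,0,40],[0,0,0]],[1,[0,0,40],[0,0,0]],[1,[0,0,40],[0,0,0]],[1,[0,0,40],[0,0,0]],[1,[-10,-20,30],[0,0,0]],[1,[-10,-40,20],[0,0,0]],[1,[0,-40,0],[0,0,0]],[1,[0,0,0],[0,0,0]]]}}

```text
time_s: 76.6
position: [0.455, 0.16, 0.2525]
tool_rot: [0.0, 0.503, 0.865, -0.0]
wrist_force: [0.3, -0.2, 0.4]
gripper_width: 0.0878
finger_force: 0.0
```

Run:
```python
from h import *
s,p,M=st()
a,m=snap('scene','s19');lids(a,m,names=('red','yel','blue'));b,m=snap('side','d19');print('side');lids(b,m,names=('red','yel','blue'))
C=np.zeros((560,700,3),np.uint8);C[:310]=cv2.resize(a[125:275,85:385],(700,310),interpolation=2);C[310:]=cv2.resize(b[115:305,140:350],(700,250),interpolation=2)
cv2.imwrite('pics/c19.png',C[:,:,::-1])
```

```text
t 76.6 p [455.  160.  252.5] xang 119.67 yang 29.67 z [ 0.001 -0.001 -1.   ] w 87.8 F [ 0.3 -0.2  0.4] fg 0.0 j [ 0.31  0.17  1.91 -0.    1.06 -0.2 ]
red [406, 47, 21, 30, 485] [415.5  61.3] P [-0.0734  1.3922]
red [483, 82, 25, 27, 514] [494.8  95.1] P [0.4465 1.3388]
red [314, 145, 13, 10, 113] [319.7 149.4] P [0.435  0.3549]
red [201, 162, 24, 19, 192] [212.9 170.5] P [ 0.3657 -0.0024]
red [141, 202, 8, 14, 86] [144.8 207.9] P [ 0.4417 -0.244 ]
yel [281, 174, 15, 13, 160] [287.8 179.9] P [0.5332 0.1624]
blue [443, 0, 12, 15, 102] [448.4   6.8] P [-1.0647  2.96  ]
blue [299, 157, 13, 11, 130] [304.9 161.8] P [0.475  0.2662]
blue [135, 218, 20, 11, 143] [144.7 224.1] P [ 0.51   -0.2663]
side
red [316, 188, 16, 20, 109] [323.4 197. ] P [0.2984 0.0852]
red [274, 249, 15, 13, 142] [281.  254.5] P [0.4345 0.3503]
yel [451, 175, 61, 65, 3006] [486.  208.5] P [-0.2367  0.1228]
yel [245, 204, 14, 13, 135] [251.3 209.8] P [0.5325 0.1597]
blue [262, 0, 43, 16, 360] [284.2   4.8] P [ 0.4449 -2.2268]
blue [262, 227, 14, 10, 117] [268.6 231.7] P [0.4734 0.2582]
```

View pics/c19.png

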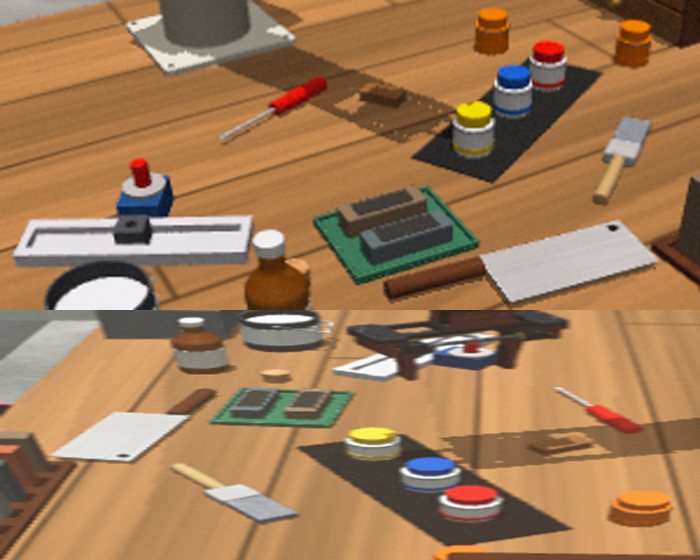

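The last picture shows the pin parked in the notch (142,185) and the bed empty. Both stones lie flat in the tray (380,220), and the three jars stand upright on the mat (473,130), (513,90), (547,65). I hand the job in.

```bash
python3 -c "
from plant import workorder
print(workorder.hand_in())"
```

```text
the job is handed in; nothing more can be done
None
```

I handed the job in at about 77 s (no verdict came back): the pin hangs in the blue notch, both stones lie flat in the green tray, and the red, yellow and blue jars were each turned lid-down for over 2 s in that order and now stand upright on the mat.

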